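Tip the corner mould and run the seam

TASK

Tip the standing plywood corner mould over onto its green-backed board, then take the spring-nosed stylus from its sloping rest and, holding it leaned about 35 degrees back from the upright board, run its ball nib slowly (about 2 cm/s) along the whole inside corner seam from the blue end to the plain end, pressed lightly into the corner all the way. Then lay the stylus back in its rest, nib down against the stop as it was, leaving the mould lying on its green face. Leave the bowl, the beaker and the banded block where they stand.

Things in the scene. Friction and masses are not known exactly. Their poses are not given: they have to be found in the camera images.
- mould: Loose 0.65 kg plywood corner mould: two 22 mm boards in an L, 170 mm long along own z, standing on its blue-painted end. Origin: blue end of the inside corner line. Green-backed board: x -22..85, y 0..22 mm, outer face (y = 22) green. Other board: x -22..0, y -95..0. Open side: x > 0, y < 0, away from the robot. Toppled right, own y points down and the seam lies level, 28 mm above the table.
- mould_push (a point): Point on the inner face (own y = 0) of the standing mould's green-backed board, 130 mm above its foot, 36 mm (own +x) from the corner line. Axes as body mould. A level push of 2 to 3 N here towards own +y tips it; past 25 degrees (about 60 mm at this height) it falls over by itself, sliding or turning a little. It stands on a fixed black rubber mat, 6 mm thick.
- seam_blue (a point): Blue end (18 mm painted blue) of the inside corner line (dark seam) of the mould; same as the mould's origin. Axes as body mould: z runs along the seam to the plain end. When the mould lies on its green board, the other board stands 95 mm high behind the seam, on the robot's side (own -x).
- seam_plain (a point): Plain end of the inside corner line of the mould, 170 mm from seam_blue. Axes as body mould.
- nib: Brass ball nib, 8 mm in diameter, at the lower end of the stylus; origin at the ball's centre, own z up the stylus. It is sprung: it slides up to 8 mm into the stylus along its length, pushed out with 0.9 N at first and 2.1 N when fully in. Sitting in the seam, its centre is 4 mm from each board.
- stylus_grip (a point): Stylus, 0.1 kg: orange handle 24 x 24 mm, 100 mm long (40 to 140 mm above the ball's centre), 11 mm steel shank, nib. This point: on its axis, 115 mm above the ball, 25 mm below the top; grip here across the sides facing the rest's own +y and -y. Own z up the handle. At rest it leans 35 degrees, top towards the rest's +x (away from the robot); its upper 55 mm are free all round.
- rest: Fixed wooden stylus rest, base 130 x 80 mm, with a sloping channel leaning 35 degrees from vertical, open above, a stop at its foot. Channel 32 mm wide (handle 24), cheeks 6 mm thick, reaching 77 mm up the stylus axis from the nib place; its back reaches 83 mm. Origin under the base's centre, on the table; own x, level, points away from the robot; the channel runs downhill towards -x, own z up.
- rest_nib_place (a point): Point of the rest where the ball's centre lies when the stylus is in it (36 mm above the table, 45 mm along own -x from the rest's origin).
- rest_grip_place (a point): Point of the rest where point stylus_grip lies when the stylus is in it (115 mm up the slope from rest_nib_place).
- bowl: Bystander: loose grey bowl, 130 mm wide, 55 mm high; origin under its centre.
- beaker: Bystander: loose blue beaker, 72 mm wide, 85 mm high; origin under its centre.
- rib: Bystander: loose wooden block with a green band, 50 x 100 x 30 mm; origin under its centre.
There are look-alikes about, which are no part of the job. What is shaped like the part that bears nib but turquoise or white is not meant.

How it is judged (in metres and radians):
On the way, in this order (a step that is already met when the one before it is completed fails the run):
1. the mould lies still on its green-backed board (angle between mould's own y axis and vertical above 3 rad and linear speed of mould below 0.02 m/s), for 0.2 s.
2. the nib, on a stylus leaning 20 to 50 degrees, is pressed into the inside corner of the lying mould about 21 mm from the blue end (angle between mould's own y axis and vertical above 3 rad and x of nib in the frame of mould below 0.009 m and y of nib in the frame of mould above -0.009 m and z of nib in the frame of mould between 0.0135 and 0.0285 m and contact force between nib and mould above 0.15 N and angle between stylus_grip's own z axis and vertical between 0.33 and 0.9 rad), for 0.1 s.
3. the nib, on a stylus leaning 20 to 50 degrees, is pressed into the inside corner of the lying mould about 37 mm from the blue end (angle between mould's own y axis and vertical above 3 rad and x of nib in the frame of mould below 0.009 m and y of nib in the frame of mould above -0.009 m and z of nib in the frame of mould between 0.0295 and 0.0445 m and contact force between nib and mould above 0.15 N and angle between stylus_grip's own z axis and vertical between 0.33 and 0.9 rad), for 0.1 s.
4. the nib, on a stylus leaning 20 to 50 degrees, is pressed into the inside corner of the lying mould about 53 mm from the blue end (angle between mould's own y axis and vertical above 3 rad and x of nib in the frame of mould below 0.009 m and y of nib in the frame of mould above -0.009 m and z of nib in the frame of mould between 0.0455 and 0.0605 m and contact force between nib and mould above 0.15 N and angle between stylus_grip's own z axis and vertical between 0.33 and 0.9 rad), for 0.1 s.
5. the nib, on a stylus leaning 20 to 50 degrees, is pressed into the inside corner of the lying mould about 69 mm from the blue end (angle between mould's own y axis and vertical above 3 rad and x of nib in the frame of mould below 0.009 m and y of nib in the frame of mould above -0.009 m and z of nib in the frame of mould between 0.0615 and 0.0765 m and contact force between nib and mould above 0.15 N and angle between stylus_grip's own z axis and vertical between 0.33 and 0.9 rad), for 0.1 s.
6. the nib, on a stylus leaning 20 to 50 degrees, is pressed into the inside corner of the lying mould about 85 mm from the blue end (angle between mould's own y axis and vertical above 3 rad and x of nib in the frame of mould below 0.009 m and y of nib in the frame of mould above -0.009 m and z of nib in the frame of mould between 0.0775 and 0.0925 m and contact force between nib and mould above 0.15 N and angle between stylus_grip's own z axis and vertical between 0.33 and 0.9 rad), for 0.1 s.
7. the nib, on a stylus leaning 20 to 50 degrees, is pressed into the inside corner of the lying mould about 101 mm from the blue end (angle between mould's own y axis and vertical above 3 rad and x of nib in the frame of mould below 0.009 m and y of nib in the frame of mould above -0.009 m and z of nib in the frame of mould between 0.0935 and 0.1085 m and contact force between nib and mould above 0.15 N and angle between stylus_grip's own z axis and vertical between 0.33 and 0.9 rad), for 0.1 s.
8. the nib, on a stylus leaning 20 to 50 degrees, is pressed into the inside corner of the lying mould about 117 mm from the blue end (angle between mould's own y axis and vertical above 3 rad and x of nib in the frame of mould below 0.009 m and y of nib in the frame of mould above -0.009 m and z of nib in the frame of mould between 0.1095 and 0.1245 m and contact force between nib and mould above 0.15 N and angle between stylus_grip's own z axis and vertical between 0.33 and 0.9 rad), for 0.1 s.
9. the nib, on a stylus leaning 20 to 50 degrees, is pressed into the inside corner of the lying mould about 133 mm from the blue end (angle between mould's own y axis and vertical above 3 rad and x of nib in the frame of mould below 0.009 m and y of nib in the frame of mould above -0.009 m and z of nib in the frame of mould between 0.1255 and 0.1405 m and contact force between nib and mould above 0.15 N and angle between stylus_grip's own z axis and vertical between 0.33 and 0.9 rad), for 0.1 s.
10. the nib, on a stylus leaning 20 to 50 degrees, is pressed into the inside corner of the lying mould about 149 mm from the blue end (angle between mould's own y axis and vertical above 3 rad and x of nib in the frame of mould below 0.009 m and y of nib in the frame of mould above -0.009 m and z of nib in the frame of mould between 0.1415 and 0.1565 m and contact force between nib and mould above 0.15 N and angle between stylus_grip's own z axis and vertical between 0.33 and 0.9 rad), for 0.1 s.
At the end, for the whole second after the job is handed in: The mould lies still on its green face (within 8 degrees), and the stylus is at rest in its sloping rest: the nib and the grip point each within 15 mm of their places there (all of step 1 and distance between nib and rest_nib_place below 0.015 m and distance between stylus_grip and rest_grip_place below 0.015 m and linear speed of nib below 0.02 m/s); the robot touches nothing.
It fails at once if the bowl is shifted by more than 25 mm (distance of bowl from where it was at the start of the episode above 0.025 m).
It fails at once if the beaker is shifted by more than 25 mm (distance of beaker from where it was at the start of the episode above 0.025 m).
It fails at once if the rib is shifted by more than 25 mm (distance of rib from where it was at the start of the episode above 0.025 m).
It fails at once if the nib is rushed along the seam (faster than 80 mm/s while touching it) (angle between mould's own y axis and vertical above 3 rad and contact force between nib and mould above 0.15 N and linear speed of nib above 0.08 m/s and x of nib in the frame of mould below 0.009 m and y of nib in the frame of mould above -0.009 m and z of nib in the frame of mould between 0.025 and 0.145 m).
It fails at once if the nib is forced against the mould with more than 15 N (contact force between nib and mould above 15 N).
It also fails if it takes over 72 s, if anything falls off the work surface, if the arm or the gripper's body presses on something with over 40 N, if the wrist force passes 120 N, or if a joint passes its speed limit or range.

ROBOT

A 7-joint arm with a two-finger parallel gripper is mounted at the origin on the work surface. World frame = base frame: x ahead of the robot, y to its left, z up, the work surface at z = 0. Lengths are in m, angles in degrees, forces in N, time in s.
With the tool pointing down it reaches from about 0.425 to 0.875 m from the base axis. Payload 4.7 kg.
Tool frame: the origin (TCP) lies on the centre line of the jaws, within the pads' length; the fingertips stand 22 mm ahead of it and the grasp point (between the pads) lies 3 mm ahead of it; z points along the fingers, x is the direction in which the jaws open and shut, and the axes are right-handed (so a half turn about z gives the same grasp; the last joint's range is limited). The gripper opens to 87 mm and grips with 3 to 60 N. Pads are 19 mm wide; open, the fingers measure 117 mm over their backs; the gripper's body (75 mm by 190 mm) begins 51 mm behind the grasp point.
Start: joints at [-62.962, 18.392, -4.016, 83.108, 1.295, 78.541, -3.26], TCP at [0.287, 0.583, 0.245] pointing down, gripper open.
Joint ranges: [-163.93, 163.93], [-17.29, 119.83], [-79.2, 71.16], [3.27, 140.29], [-89.18, 269.18], [5.43, 117.66], [-154.24, 154.24]. Speed limits (degrees/s): [147.25, 147.25, 180, 180, 180, 180, 180].

INTERFACE

Orientations are given as a 3x3 rotation matrix whose columns are the frame's x, y, z axes.
In Python, from workcell import robot, imaging gives the robot as it stands.
- The arm moves only by the tool carry_out, never from a script. Its argument "deltas" is a list of rows, each an object with "dp": the shift along the tool's x, y, z in units of 40 mm (1.0 is 40 mm), a list of three; "delta_rot": the turn, a rotation vector about the tool's x, y, z in rad, a list of three; "fingers": the opening, from 0 (shut) to 1 (fully open). A call has 1 to 8 rows; each row is the pose to reach, as a shift and turn from the pose commanded when the call began, along the tool's axes at that moment; what a row does not reach only later rows make up. A row lasts 1/12 s, in which the tool goes at most 41.7 mm and 7.16 degrees, less where a joint would pass 70% of its speed; a pose out of reach is approached as far as the arm can. A call with a gripper value outside its range is refused whole. The fingers move at their own pace and stop on an object; "squeeze" is the grip in N (left out, the last holds). Time passes only in rows, so rows that repeat a pose let the fingers close. It gives the time, the measured TCP pose, the force and the opening at its end, in the units of the state.
- robot.sense(): the state, without advancing time (a new reading comes with each control period).
- imaging.snapshot(name): name is "side" or "top"; returns (picture, depth): 400x640x3 uint8, red, green, blue; 400x640 float32, m along the optical axis (not along the pixel's ray), 0 where there is no reading.
- imaging.camera_info(name): a dict with "fx", "fy", "cx", "cy" (pixels), "cam_to_world" (4x4, takes a point from camera to world coordinates). Camera axes: x right, y down, z forward; pixel columns grow to the right and rows downward; lengths in m; the calibration is good to about 2 mm. A picture is of the moment at which its call begins. camera_info takes no time and is no camera call.
- robot.job_done(): hands the job in, once; it reports no verdict.
The state is a dict: "time_s": time; "qpos": joint angles; "joint_velocities": joint speeds; "effort": joint torques, N m; "ee_pos": TCP position; "tool_rot": TCP orientation; "ft_force": force on the tool from outside, world axes, zero at the start; "wrist_torque": the same for the moment, N m; "width": finger opening in m.
Only numpy, scipy, OpenCV 4.12 (cv2) and the standard library are available. Lean on these libraries where they do the work, as an engineer would, in place of code of your own. Each camera call takes 0.05 s, during which the arm holds its last target.

## Working session

There is one attempt and no reset: what is moved stays moved. The work goes in short steps, Python scripts to look and compute and a tool call to move; the robot and the scene stay as the last step left them, time stands still between calls to the robot, and variables do not carry over. Pictures are saved under pics/ and viewed, and the job is handed in when it is done.

Besides the shell and the picture viewer there is one more tool, called after "Emit:" as name([rows], argument=value, ...), one row to a line, values as JSON. carry_out: Moves the arm, as the interface text tells. Its arguments: {"type":"object","properties":{"deltas":{"type":"array","items":{"type":"object","properties":{"dp":{"type":"array","items":{"type":"number"}},"delta_rot":{"type":"array","items":{"type":"number"}},"fingers":{"type":"number"}}}},"squeeze":{"type":"number"}},"required":["deltas"]}

```bash
mkdir -p pics; ls; cat > h.py <<'E'
import numpy as np, cv2
from workcell import robot, imaging
def snap(n,f):
    p,d=imaging.snapshot(n); cv2.imwrite('pics/'+f+'.png',cv2.cvtColor(p,cv2.COLOR_RGB2BGR)); np.save('pics/'+f+'.npy',d); return p,d
def world(n,d):
    c=imaging.camera_info(n); v,u=np.indices(d.shape)
    P=np.stack([(u-c['cx'])/c['fx']*d,(v-c['cy'])/c['fy']*d,d],-1); T=np.array(c['cam_to_world'])
    W=P@T[:3,:3].T+T[:3,3]; W[d==0]=np.nan; return W
E
python3 - <<'E'
from h import *
np.set_printoptions(precision=4,suppress=True)
for n in('side','top'):
    snap(n,n+'0'); print(imaging.camera_info(n))
s=robot.sense(); print(s)
E
```

```text
pics
{'fx': 382.37519513536404, 'fy': 382.37519513536404, 'cx': 326.1831043159718, 'cy': 203.90148000198022, 'cam_to_world': array([[ 0.9905, -0.0764,  0.1146,  0.3363],
       [-0.1375, -0.5953,  0.7916, -0.7378],
       [ 0.0077, -0.7998, -0.6002,  0.6741],
       [ 0.    ,  0.    ,  0.    ,  1.    ]])}
{'fx': 514.6489615989641, 'fy': 514.6489615989641, 'cx': 312.6476699640852, 'cy': 208.08026628050965, 'cam_to_world': array([[-0.0235, -0.9837,  0.1783,  0.1722],
       [-0.9997,  0.0231, -0.0046,  0.0079],
       [ 0.0004, -0.1783, -0.984 ,  1.6277],
       [ 0.    ,  0.    ,  0.    ,  1.    ]])}
{'time_s': 0.1, 'qpos': array([-62.9616,  18.4346,  -4.0149,  83.1669,   1.2952,  78.5385,
        -3.2579]), 'joint_velocities': array([ 0.0008, -0.1774, -0.0557, -0.1006, -0.0081,  0.0869,  0.0301]), 'effort': array([ -0.    , -49.2575,  -0.4058, -31.3395,  -0.0642,   0.0395,
         0.0001]), 'ee_pos': array([0.2871, 0.5827, 0.2436]), 'tool_rot': array([[ 0.4419,  0.897 , -0.0006],
       [ 0.897 , -0.4419, -0.0015],
       [-0.0017,  0.0001, -1.    ]]), 'ft_force': array([-0.3477, -0.2387, -0.4389]), 'wrist_torque': array([ 0.0161, -0.0095,  0.0415]), 'width': 0.08699338703990839}
```

View pics/side0.png

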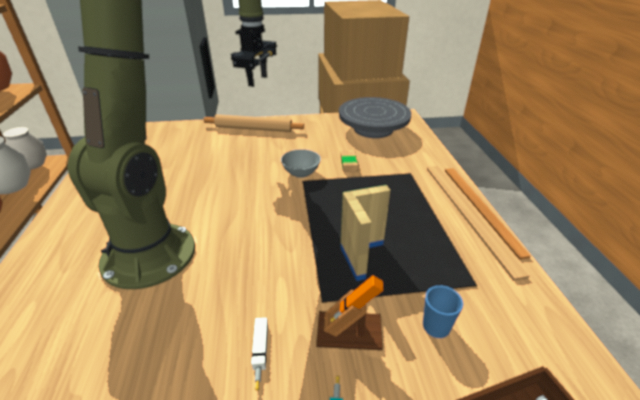

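View pics/top0.png

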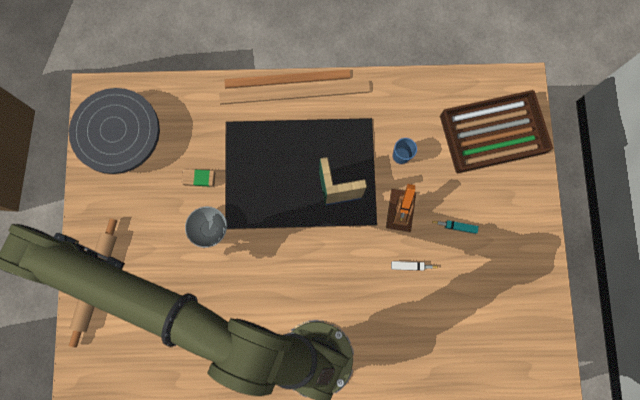

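```bash
python3 - <<'E'
from h import *
a=cv2.imread('pics/top0.png')
cv2.imwrite('pics/tz.png',cv2.resize(a[130:270,300:500],None,fx=4,fy=4,interpolation=cv2.INTER_CUBIC))
b=cv2.imread('pics/side0.png')
cv2.imwrite('pics/sz.png',cv2.resize(b[170:360,300:480],None,fx=3.1,fy=3.1,interpolation=cv2.INTER_CUBIC))
np.set_printoptions(precision=3,suppress=True)
W=world('top',np.load('pics/top0.npy'))
# mould top
m=(W[...,2]>0.165)&(W[...,2]<0.19)
m[:, :310]=0; m[:,375:]=0;m[:150]=0;m[210:]=0
pts=W[m]; print(len(pts),np.median(pts[:,2]))
r=cv2.minAreaRect((pts[:,:2]*1000).astype(np.float32)); print(r,cv2.boxPoints(r))
h=cv2.convexHull((pts[:,:2]*1000).astype(np.float32))[:,0]; print(h)
hsv=cv2.cvtColor(a,cv2.COLOR_BGR2HSV)
om=(hsv[...,0]>5)&(hsv[...,0]<16)&(hsv[...,1]>200)&(hsv[...,2]>150)
om[:, :390]=0;om[:,425:]=0; om[:180]=0;om[235:]=0
q=W[om]; print('orange',len(q),np.nanmin(q,0),np.nanmax(q,0),np.nanmean(q,0))
# rest footprint
print('mat z',np.nanmedian(W[150:180,250:300,2]),'table',np.nanmedian(W[280:300,500:540,2]))
for nm,(u,v) in dict(bowl=(206,227),rib=(203,177),beaker=(403,150)).items(): print(nm,W[v,u])
E
```

```text
564 0.17712373950989502
((535.0953369140625, -87.39202880859375), (108.67778778076172, 116.92022705078125), 8.90325927734375) [[ 472.363  -38.046]
 [ 490.459 -153.558]
 [ 597.827 -136.738]
 [ 579.732  -21.226]]
[[ 581.567  -38.246]
 [ 580.586  -26.682]
 [ 579.475  -23.67 ]
 [ 566.943  -23.317]
 [ 534.549  -28.304]
 [ 502.612  -33.308]
 [ 486.735  -35.977]
 [ 475.002  -38.211]
 [ 474.278  -38.467]
 [ 473.539  -41.253]
 [ 478.79   -79.071]
 [ 489.016 -141.87 ]
 [ 492.313 -152.231]
 [ 500.083 -152.043]
 [ 502.141 -151.728]
 [ 514.44  -149.503]
 [ 581.116  -41.108]]
orange 121 [ 0.431 -0.296  0.077] [ 0.503 -0.267  0.163] [ 0.465 -0.282  0.125]
mat z 0.007095041226582222 table 0.0008034077955123564
bowl [0.413 0.341 0.007]
rib [0.568 0.346 0.04 ]
beaker [ 0.652 -0.3    0.005]
```

View pics/tz.png

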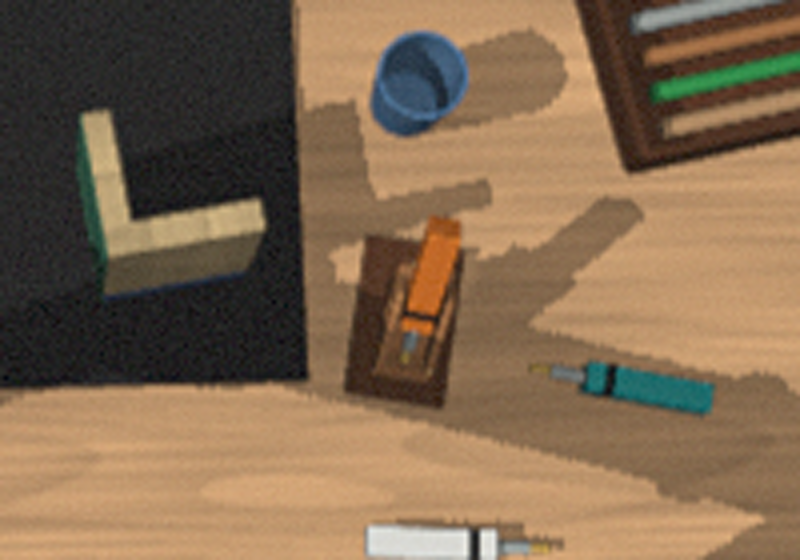

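View pics/sz.png

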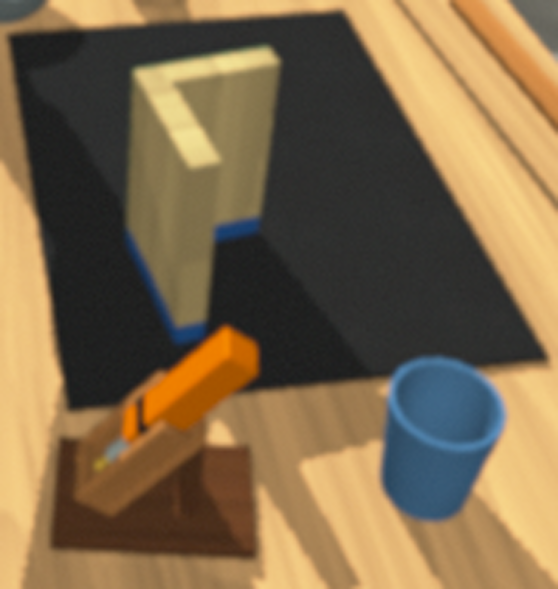

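```bash
cat >> h.py <<'E'
np.set_printoptions(precision=4,suppress=True)
from scipy.spatial.transform import Rotation as R
def go(p,Rt):
    s=robot.sense(); R0=s['tool_rot']; p0=s['ee_pos']
    print('t',s['time_s'],'at',p0,'dist mm',np.linalg.norm(np.array(p)-p0)*1000)
    print('dp',R0.T@(np.array(p)-p0)/0.04,'rot',R.from_matrix(R0.T@Rt).as_rotvec())
def down(az):  # tool down with x at azimuth az deg
    a=np.radians(az); x=np.array([np.cos(a),np.sin(a),0]); z=np.array([0,0,-1.]); return np.stack([x,np.cross(z,x),z],1)
E
python3 - <<'E'
from h import *
go([0.545,-0.10,0.245],down(-81.1))
for n,box in(('top',(395,425,170,235)),('side',(320,395,270,350))):
    a=cv2.imread(f'pics/{n}0.png');W=world(n,np.load(f'pics/{n}0.npy'))
    hsv=cv2.cvtColor(a,cv2.COLOR_BGR2HSV)
    om=(hsv[...,0]>4)&(hsv[...,0]<17)&(hsv[...,1]>190)&(hsv[...,2]>120)
    mm=np.zeros_like(om); mm[box[2]:box[3],box[0]:box[1]]=1; om&=mm
    q=W[om]; q=q[np.isfinite(q).all(1)]
    c=np.median(q,0); 
    from numpy.linalg import svd
    k=np.linalg.norm(q-c,axis=1)<0.08; q=q[k]; c=q.mean(0); u,s,vt=svd(q-c,full_matrices=False)
    print(n,len(q),c,s/np.sqrt(len(q)),'\n',vt, 'yaw',np.degrees(np.arctan2(vt[0,1],vt[0,0])),'lean',np.degrees(np.arccos(abs(vt[0,2]))))
    t=(q-c)@vt[0]; print(t.min(),t.max(), 'ends',c+vt[0]*t.min(),c+vt[0]*t.max())
    # base
    br=(hsv[...,2]<110)&(W[...,2]>0.004)&(W[...,2]<0.03)
    mm=np.zeros_like(om)
    if n=='top': mm[180:240,385:420]=1
    else: mm[300:350,314:386]=1
    br&=mm; b=W[br]; print(len(b),np.median(b[:,2])); rr=cv2.minAreaRect((b[:,:2]*1000).astype(np.float32)); print(rr,cv2.boxPoints(rr))
E
```

```text
t 0.1 at [0.2871 0.5827 0.2436] dist mm 729.7283501560142
dp [-12.4605  13.3248  -0.0135] rot [0.0021 0.0005 2.5285]
top 206 [ 0.4689 -0.2825  0.1283] [0.0281 0.0069 0.0049] 
 [[-0.6195  0.1124 -0.7769]
 [-0.2237 -0.9739  0.0376]
 [ 0.7524 -0.1971 -0.6285]] yaw 169.72045592950292 lean 39.022330873582035
-0.04119638119678817 0.06300930590675131 ends [ 0.4944 -0.2871  0.1603] [ 0.4299 -0.2754  0.0794]
522 0.013175239659829252
((452.64910888671875, -280.8552551269531), (82.3370132446289, 133.26498413085938), 79.04498291015625) [[ 379.4073 -308.6108]
 [ 510.2437 -333.9362]
 [ 525.8909 -253.0997]
 [ 395.0545 -227.7743]]
side 742 [ 0.4697 -0.2908  0.1229] [0.0284 0.0089 0.0057] 
 [[-0.6216  0.1337 -0.7719]
 [ 0.313  -0.8608 -0.4012]
 [-0.7181 -0.491   0.4932]] yaw 167.85991499768883 lean 39.4770573916548
-0.03950802193453895 0.0732523346272201 ends [ 0.4943 -0.2961  0.1534] [ 0.4242 -0.281   0.0664]
1347 0.01184821265383762
((453.469970703125, -265.40765380859375), (115.04376220703125, 126.34249877929688), 79.1385498046875) [[ 380.5913 -309.9954]
 [ 504.6704 -333.8027]
 [ 526.3486 -220.8199]
 [ 402.2695 -197.0126]]
```

Emit:
carry_out([
  {"dp": [-12.46,13.32,0],"delta_rot": [0,0,2.53],"fingers": 0},
  {"dp": [-12.46,13.32,0],"delta_rot": [0,0,2.53],"fingers": 0},
  {"dp": [-12.46,13.32,0],"delta_rot": [0,0,2.53],"fingers": 0},
  {"dp": [-12.46,13.32,0],"delta_rot": [0,0,2.53],"fingers": 0},
  {"dp": [-12.46,13.32,0],"delta_rot": [0,0,2.53],"fingers": 0},
  {"dp": [-12.46,13.32,0],"delta_rot": [0,0,2.53],"fingers": 0},
  {"dp": [-12.46,13.32,0],"delta_rot": [0,0,2.53],"fingers": 0},
  {"dp": [-12.46,13.32,0],"delta_rot": [0,0,2.53],"fingers": 0},
])

```text
time_s: 0.77
ee_pos: [0.4051, 0.2691, 0.2443]
tool_rot: [[0.994, 0.107, -0.0], [0.107, -0.994, 0.0], [-0.0, -0.0, -1.0]]
ft_force: [1.3, 0.2, 1.1]
width: 0.0416
```

```bash
python3 -c "
from h import *
go([0.5455,-0.1044,0.245],down(-81.1)); print(robot.sense()['qpos'])"
```

```text
t 0.7667 at [0.4051 0.2691 0.2443] dist mm 398.9803288384065
dp [ 2.4921  9.6581 -0.0195] rot [0.0001 0.0003 1.5225]
[-48.0629  -1.8508  11.1413 106.0324   0.355   75.7931 -30.884 ]
```

Emit:
carry_out([
  {"dp": [2.49,9.66,0],"delta_rot": [0,0,1.52],"fingers": 0},
  {"dp": [2.49,9.66,0],"delta_rot": [0,0,1.52],"fingers": 0},
  {"dp": [2.49,9.66,0],"delta_rot": [0,0,1.52],"fingers": 0},
  {"dp": [2.49,9.66,0],"delta_rot": [0,0,1.52],"fingers": 0},
  {"dp": [2.49,9.66,0],"delta_rot": [0,0,1.52],"fingers": 0},
  {"dp": [2.49,9.66,0],"delta_rot": [0,0,1.52],"fingers": 0},
  {"dp": [2.49,9.66,0],"delta_rot": [0,0,1.52],"fingers": 0},
  {"dp": [2.49,9.66,0],"delta_rot": [0,0,1.52],"fingers": 0},
])

```text
time_s: 1.43
ee_pos: [0.5242, -0.0421, 0.2445]
tool_rot: [[0.627, -0.779, 0.0], [-0.779, -0.627, 0.0], [-0.0, -0.0, -1.0]]
ft_force: [0.5, 0.9, -0.0]
width: 0.0007
```

```bash
python3 -c "
from h import *
go([0.5455,-0.1044,0.245],down(-81.1)); print(robot.sense()['qpos'])"
```

```text
t 1.4333 at [ 0.5242 -0.0421  0.2445] dist mm 65.84123062549229
dp [ 1.5475  0.5607 -0.0128] rot [-0.0003  0.0003  0.5225]
[-28.1796   2.8748  31.1379 101.7345  -1.5575  75.8014 -47.8576]
```

Finish the turn, then descend (83 mm along tool z).

Emit:
carry_out([
  {"dp": [1.55,0.56,0],"delta_rot": [0,0,0.52],"fingers": 0},
  {"dp": [1.55,0.56,0],"delta_rot": [0,0,0.52],"fingers": 0},
  {"dp": [1.55,0.56,0],"delta_rot": [0,0,0.52],"fingers": 0},
  {"dp": [1.55,0.56,0.7],"delta_rot": [0,0,0.52],"fingers": 0},
  {"dp": [1.55,0.56,1.4],"delta_rot": [0,0,0.52],"fingers": 0},
  {"dp": [1.55,0.56,2.07],"delta_rot": [0,0,0.52],"fingers": 0},
  {"dp": [1.55,0.56,2.07],"delta_rot": [0,0,0.52],"fingers": 0},
  {"dp": [1.55,0.56,2.07],"delta_rot": [0,0,0.52],"fingers": 0},
])

```text
time_s: 2.1
ee_pos: [0.5448, -0.1022, 0.1607]
tool_rot: [[0.163, -0.987, -0.003], [-0.987, -0.163, -0.0], [-0.0, 0.003, -1.0]]
ft_force: [0.2, 0.4, 0.9]
width: 0.0006
```

```bash
python3 -c "
from h import *
go([0.5455,-0.1044,0.162],down(-81.1)); print(robot.sense()['qpos']);snap('side','s1')"
```

```text
t 2.1 at [ 0.5448 -0.1022  0.1607] dist mm 2.680125412457692
dp [ 0.0579 -0.0091 -0.0325] rot [0.0035 0.0004 0.0085]
[-24.1934  11.3909  35.9878 104.0834  -7.1893  67.0152 -66.5166]
```

View pics/s1.png

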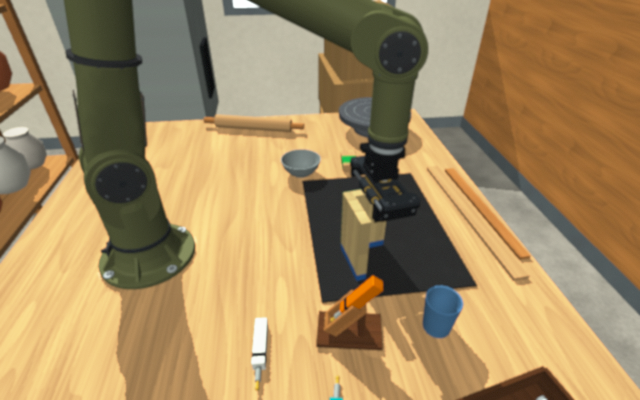

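Emit:
carry_out([
  {"dp": [-0.4,0,0],"delta_rot": [0,0,0],"fingers": 0},
  {"dp": [-0.7,0,0],"fingers": 0,"delta_rot": [0,0,0]},
  {"dp": [-0.85,0,0],"fingers": 0,"delta_rot": [0,0,0]},
  {"dp": [-1.0,0,0],"fingers": 0,"delta_rot": [0,0,0]},
  {"dp": [-1.15,0,0],"fingers": 0,"delta_rot": [0,0,0]},
  {"dp": [-1.3,0,0],"fingers": 0,"delta_rot": [0,0,0]},
  {"dp": [-1.45,0,0],"fingers": 0,"delta_rot": [0,0,0]},
  {"dp": [-1.6,0,0],"fingers": 0,"delta_rot": [0,0,0]},
])

```text
time_s: 2.82
ee_pos: [0.5356, -0.0392, 0.1621]
tool_rot: [[0.162, -0.987, 0.001], [-0.987, -0.162, -0.0], [0.0, -0.001, -1.0]]
ft_force: [0.0, -1.5, 1.5]
width: 0.0003
```

```bash
python3 -c "
from h import *
print(robot.sense()['ft_force']);snap('side','s2')"
```

```text
[ 0.0251 -1.4934  1.4561]
```

View pics/s2.png

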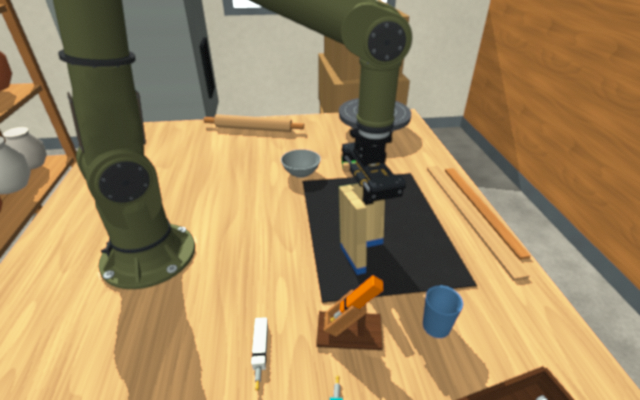

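Emit:
carry_out([
  {"dp": [-0.15,0,0],"delta_rot": [0,0,0],"fingers": 0},
  {"dp": [-0.3,0,0],"fingers": 0,"delta_rot": [0,0,0]},
  {"dp": [-0.45,0,0],"fingers": 0,"delta_rot": [0,0,0]},
  {"dp": [-0.6,0,0],"fingers": 0,"delta_rot": [0,0,0]},
  {"dp": [-0.75,0,0],"fingers": 0,"delta_rot": [0,0,0]},
  {"dp": [-0.9,0,0],"fingers": 0,"delta_rot": [0,0,0]},
  {"dp": [-1.05,0,0],"fingers": 0,"delta_rot": [0,0,0]},
  {"dp": [-1.2,0,0],"fingers": 0,"delta_rot": [0,0,0]},
])

```text
time_s: 3.53
ee_pos: [0.5275, 0.009, 0.1618]
tool_rot: [[0.163, -0.987, -0.0], [-0.987, -0.163, 0.0], [-0.0, 0.0, -1.0]]
ft_force: [0.6, -0.8, -0.1]
width: 0.0002
```

```bash
python3 -c "
from h import *
print(robot.sense()['ft_force']);snap('side','s3')"
```

```text
[ 0.5599 -0.7937 -0.14  ]
```

View pics/s3.png

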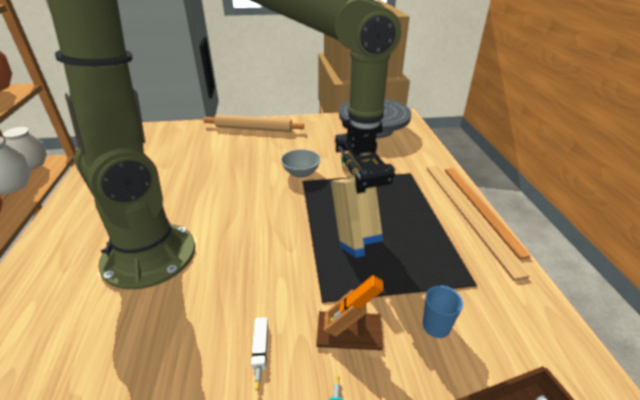

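Tipping squarely; push on (blue end now lifting at (358,245)).

Emit:
carry_out([
  {"dp": [-0.15,0,0],"delta_rot": [0,0,0],"fingers": 0},
  {"dp": [-0.3,0,0],"fingers": 0,"delta_rot": [0,0,0]},
  {"dp": [-0.45,0,0],"fingers": 0,"delta_rot": [0,0,0]},
  {"dp": [-0.6,0,0],"fingers": 0,"delta_rot": [0,0,0]},
  {"dp": [-0.7,0,0],"fingers": 0,"delta_rot": [0,0,0]},
  {"dp": [-0.7,0,0],"fingers": 0,"delta_rot": [0,0,0]},
  {"dp": [-0.7,0,0],"fingers": 0,"delta_rot": [0,0,0]},
  {"dp": [-0.7,0,0],"fingers": 0,"delta_rot": [0,0,0]},
])

```text
time_s: 4.25
ee_pos: [0.5231, 0.0355, 0.1618]
tool_rot: [[0.163, -0.987, 0.0], [-0.987, -0.163, -0.0], [0.0, -0.0, -1.0]]
ft_force: [0.1, -0.1, 0.4]
width: 0.0003
```

```bash
python3 -c "
from h import *
print(robot.sense()['ft_force']);snap('side','s4')"
```

```text
[ 0.1243 -0.0706  0.3896]
```

View pics/s4.png

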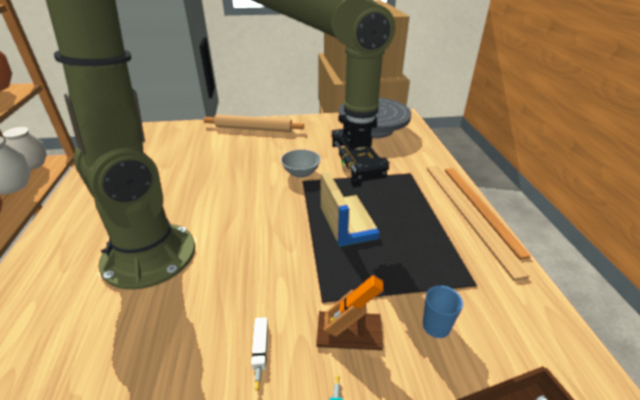

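```bash
python3 -c "
from h import *
go([0.4732,-0.2849,0.235],down(-101)); print(robot.sense()['qpos'])"
```

```text
t 4.3 at [0.5231 0.0353 0.1618] dist mm 332.2832595744785
dp [ 7.6973  2.5327 -1.829 ] rot [-0.0001 -0.0002  0.3552]
[-34.9414   6.6316  30.2081 108.0136  -3.6264  66.284  -84.0885]
```

Emit:
carry_out([
  {"dp": [0,0,-0.9],"delta_rot": [0,0,0],"fingers": 0.3},
  {"dp": [0.5,0,-1.83],"delta_rot": [0,0,0.05],"fingers": 0.6},
  {"dp": [7.7,2.53,-1.83],"delta_rot": [0,0,0.355],"fingers": 0.8},
  {"dp": [7.7,2.53,-1.83],"delta_rot": [0,0,0.355],"fingers": 0.8},
  {"dp": [7.7,2.53,-1.83],"delta_rot": [0,0,0.355],"fingers": 0.8},
  {"dp": [7.7,2.53,-1.83],"delta_rot": [0,0,0.355],"fingers": 0.8},
  {"dp": [7.7,2.53,-1.83],"delta_rot": [0,0,0.355],"fingers": 0.8},
  {"dp": [7.7,2.53,-1.83],"delta_rot": [0,0,0.355],"fingers": 0.8},
])

```text
time_s: 4.97
ee_pos: [0.4822, -0.2322, 0.2353]
tool_rot: [[-0.191, -0.982, 0.001], [-0.982, 0.191, 0.0], [-0.001, -0.001, -1.0]]
ft_force: [1.8, -0.5, 0.0]
width: 0.0456
```

Emit:
carry_out([
  {"dp": [0,0,0],"delta_rot": [0,0,0],"fingers": 0.8},
])

```text
time_s: 5.05
ee_pos: [0.4793, -0.2405, 0.2358]
tool_rot: [[-0.204, -0.979, 0.0], [-0.979, 0.204, -0.006], [0.005, -0.002, -1.0]]
ft_force: [0.2, 0.0, 0.9]
width: 0.0521
```

```bash
python3 -c "
from h import *
go([0.4732,-0.2849,0.235],down(-101)); print(robot.sense()['qpos'])
snap('top','t5');snap('side','s5')"
```

```text
t 5.05 at [ 0.4793 -0.2405  0.2358] dist mm 44.81176395119205
dp [ 1.1173 -0.078   0.0252] rot [-0.0015 -0.0053 -0.0133]
[-19.118    5.0433  45.5992 101.6022  -3.4498  74.7305 -74.4934]
```

View pics/t5.png

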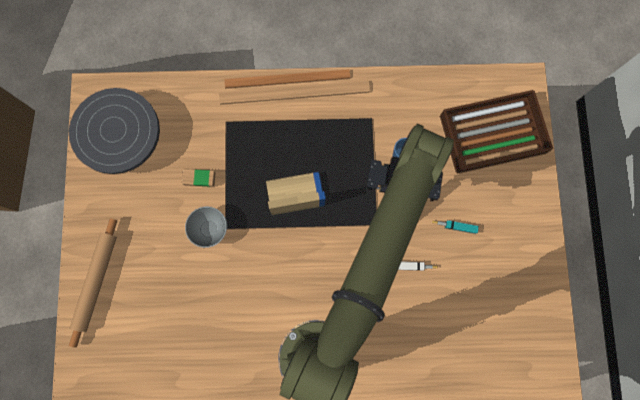

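View pics/s5.png

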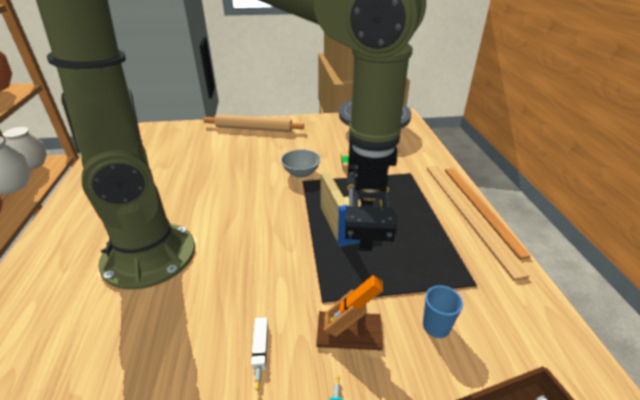

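```bash
cat > mm.py <<'E'
from h import *
import sys
def meas(f):
    W=world('top',np.load(f'pics/{f}.npy'))
    box=np.zeros(W.shape[:2],bool); box[165:225,255:335]=1
    for nm,lo,hi in(('board top',0.112,0.14),('green inner',0.022,0.036)):
        m=box&(W[...,2]>lo)&(W[...,2]<hi); q=W[m]
        r=cv2.minAreaRect((q[:,:2]*1000).astype(np.float32)); print(nm,len(q),np.median(q[:,2]),r); print(cv2.boxPoints(r))
    return W
if __name__=='__main__': meas(sys.argv[1])
E
python3 mm.py t5
python3 -c "
import cv2
a=cv2.imread('pics/t5.png');cv2.imwrite('pics/t5z.png',cv2.resize(a[160:225,250:345],None,fx=8,fy=8,interpolation=cv2.INTER_CUBIC))"
```

```text
board top 455 0.12408199230644423 ((469.51751708984375, 49.60112762451172), (25.6568603515625, 169.2248992919922), 9.214164733886719)
[[443.306  131.0676]
 [470.4032 -35.9737]
 [495.729  -31.8654]
 [468.6318 135.176 ]]
green inner 1039 0.029398672365371414 ((522.18115234375, 70.73336791992188), (133.55612182617188, 194.68673706054688), 7.8742289543151855)
[[442.6968 158.0104]
 [469.3687 -34.8407]
 [601.6655 -16.5436]
 [574.9937 176.3074]]
```

View pics/t5z.png

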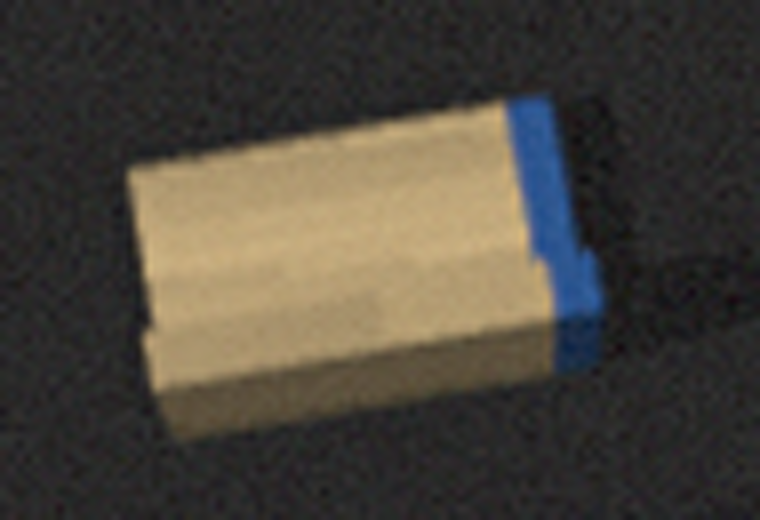

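Emit:
carry_out([
  {"dp": [0.5,-0.04,0],"delta_rot": [0,0,-0.013],"fingers": 0.8},
  {"dp": [1.12,-0.08,0],"delta_rot": [0,0,-0.013],"fingers": 0.8},
  {"dp": [1.12,-0.08,0],"delta_rot": [0,0,-0.013],"fingers": 0.8},
  {"dp": [1.12,-0.08,0],"delta_rot": [0,0,-0.013],"fingers": 0.8},
  {"dp": [1.12,-0.08,0],"delta_rot": [0,0,-0.013],"fingers": 0.8},
])

```text
time_s: 5.57
ee_pos: [0.4784, -0.2726, 0.2346]
tool_rot: [[-0.175, -0.985, -0.0], [-0.985, 0.175, 0.001], [-0.001, 0.0, -1.0]]
ft_force: [0.6, 0.8, -0.4]
width: 0.0693
```

```bash
python3 -c "
from h import *
go([0.4732,-0.2849,0.1332],down(-101));snap('top','t6');snap('side','s6')
import cv2
a=cv2.imread('pics/s6.png');cv2.imwrite('pics/s6z.png',cv2.resize(a[170:360,280:460],None,fx=3,fy=3,interpolation=cv2.INTER_CUBIC))"
```

```text
t 5.5667 at [ 0.4784 -0.2726  0.2346] dist mm 102.24710597795028
dp [0.3279 0.0732 2.534 ] rot [0.0004 0.0012 0.0159]
```

View pics/s6z.png

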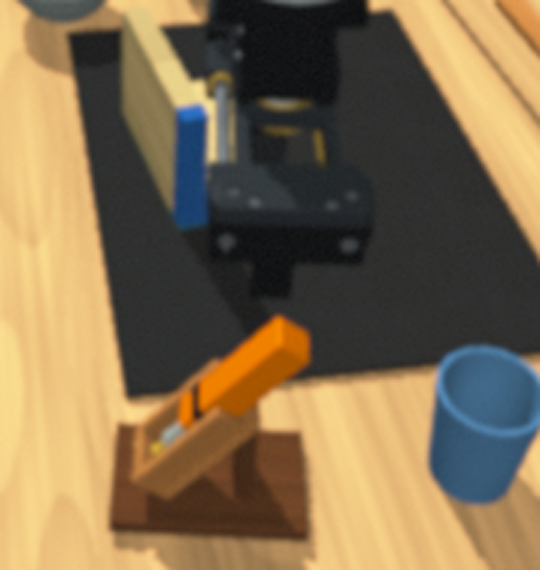

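Emit:
carry_out([
  {"dp": [0.33,0.07,0],"delta_rot": [0,0,0.016],"fingers": 0.8},
  {"dp": [0.33,0.07,0],"delta_rot": [0,0,0.016],"fingers": 0.8},
  {"dp": [0.33,0.07,0],"delta_rot": [0,0,0.016],"fingers": 0.8},
  {"dp": [0.33,0.07,0],"delta_rot": [0,0,0.016],"fingers": 0.8},
])

```text
time_s: 6.0
ee_pos: [0.4725, -0.2871, 0.2349]
tool_rot: [[-0.194, -0.981, 0.0], [-0.981, 0.194, 0.0], [-0.0, -0.0, -1.0]]
ft_force: [0.3, -0.6, 0.0]
width: 0.0692
```

```bash
python3 -c "
from h import *
go([0.4732,-0.2849,0.1332],down(-101))"; python3 mm.py t6
```

```text
t 6.0 at [ 0.4725 -0.2871  0.2349] dist mm 101.74375710313734
dp [-0.0569 -0.0064  2.5429] rot [-0.0002  0.0003 -0.0028]
board top 450 0.12363436090693947 ((470.2247619628906, 49.84218978881836), (24.186670303344727, 169.16217041015625), 9.34383487701416)
[[444.5594 131.3376]
 [472.0244 -35.5801]
 [495.8901 -31.6532]
 [468.4252 135.2645]]
green inner 1039 0.029444071424202356 ((511.98236083984375, 56.50247573852539), (108.55998992919922, 169.9044189453125), 8.940532684326172)
[[445.1595 131.9869]
 [471.5642 -35.8532]
 [578.8052 -18.982 ]
 [552.4005 148.8582]]
```

Emit:
carry_out([
  {"dp": [-0.05,0,0.5],"delta_rot": [0,0,0],"fingers": 0.8},
  {"dp": [-0.05,0,1.1],"delta_rot": [0,0,0],"fingers": 0.8},
  {"dp": [-0.05,0,1.7],"delta_rot": [0,0,0],"fingers": 0.8},
  {"dp": [-0.05,0,2.2],"delta_rot": [0,0,0],"fingers": 0.8},
  {"dp": [-0.05,0,2.54],"delta_rot": [0,0,0],"fingers": 0.8},
  {"dp": [-0.05,0,2.54],"delta_rot": [0,0,0],"fingers": 0.8},
  {"dp": [-0.05,0,2.54],"delta_rot": [0,0,0],"fingers": 0.8},
])

```text
time_s: 6.58
ee_pos: [0.4727, -0.2847, 0.1329]
tool_rot: [[-0.193, -0.981, -0.001], [-0.981, 0.193, 0.0], [-0.0, 0.001, -1.0]]
ft_force: [-0.5, -0.2, 0.0]
width: 0.0698
```

```bash
python3 -c "
from h import *
go([0.4732,-0.2849,0.1332],down(-101));snap('side','s7')
import cv2
a=cv2.imread('pics/s7.png');cv2.imwrite('pics/s7z.png',cv2.resize(a[190:360,280:460],None,fx=3,fy=3,interpolation=cv2.INTER_CUBIC))"
```

```text
t 6.5833 at [ 0.4727 -0.2847  0.1329] dist mm 0.5634802887387951
dp [ 0.0029 -0.0122 -0.0065] rot [ 0.0014  0.0001 -0.002 ]
```

View pics/s7z.png

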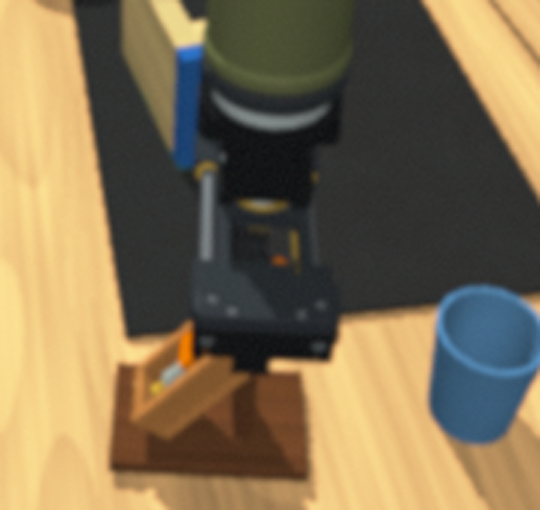

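Emit:
carry_out([
  {"dp": [0,0,0],"delta_rot": [0,0,0],"fingers": 0.2},
  {"dp": [0,0,0],"delta_rot": [0,0,0],"fingers": 0.2},
  {"dp": [0,0,0],"delta_rot": [0,0,0],"fingers": 0},
  {"dp": [0,0,0],"delta_rot": [0,0,0],"fingers": 0},
  {"dp": [0,0,0],"delta_rot": [0,0,0],"fingers": 0},
  {"dp": [0,0,0],"delta_rot": [0,0,0],"fingers": 0},
  {"dp": [0,0,0],"delta_rot": [0,0,0],"fingers": 0},
  {"dp": [0,0,0],"delta_rot": [0,0,0],"fingers": 0},
], squeeze=38)

```text
time_s: 7.3
ee_pos: [0.473, -0.2851, 0.1333]
tool_rot: [[-0.193, -0.981, 0.0], [-0.981, 0.193, -0.0], [0.0, -0.0, -1.0]]
ft_force: [0.1, 0.4, 0.4]
width: 0.0244
```

Emit:
carry_out([
  {"dp": [0,0,0],"delta_rot": [0,0,0],"fingers": 0},
  {"dp": [0,0,0],"delta_rot": [0,0,0],"fingers": 0},
])

```text
time_s: 7.47
ee_pos: [0.473, -0.2851, 0.1333]
tool_rot: [[-0.193, -0.981, 0.0], [-0.981, 0.193, -0.0], [0.0, -0.0, -1.0]]
ft_force: [0.1, -0.2, 0.0]
width: 0.0237
```

```bash
python3 -c "
from h import *
s=robot.sense();print(s['width'],s['ft_force'],s['wrist_torque'])
e=np.array([.982*np.sin(np.radians(35)),-.19*np.sin(np.radians(35)),np.cos(np.radians(35))])
print('axis in tool',s['tool_rot'].T@e)
go([0.4727+.0,-0.2847,0.1329],down(-101))"
```

```text
0.023730512019834896 [ 0.1348 -0.2045  0.0097] [-0.0852  0.2325 -0.0259]
axis in tool [-0.0017 -0.5737 -0.8191]
t 7.4667 at [ 0.473  -0.2851  0.1333] dist mm 0.6172327078069054
dp [-0.0086  0.0086  0.0095] rot [-0.     -0.0001 -0.0022]
```

Emit:
carry_out([
  {"dp": [0,-0.25,-0.36],"delta_rot": [0,0,0],"fingers": 0},
  {"dp": [0,-0.55,-0.8],"delta_rot": [0,0,0],"fingers": 0},
  {"dp": [0,-0.85,-1.2],"delta_rot": [0,0,0],"fingers": 0},
  {"dp": [0,-1.0,-1.7],"delta_rot": [0,0,0],"fingers": 0},
  {"dp": [0,-1.0,-2.2],"delta_rot": [0,0,0],"fingers": 0},
  {"dp": [0,-1.0,-2.6],"delta_rot": [0,0,0],"fingers": 0},
  {"dp": [0,-1.0,-2.6],"delta_rot": [0,0,0],"fingers": 0},
  {"dp": [0,-1.0,-2.6],"delta_rot": [0,0,0],"fingers": 0},
])

```text
time_s: 8.13
ee_pos: [0.5125, -0.2929, 0.2374]
tool_rot: [[-0.193, -0.981, 0.001], [-0.981, 0.193, -0.0], [-0.0, -0.001, -1.0]]
ft_force: [-0.5, 0.3, -2.5]
width: 0.0237
```

```bash
cat >> h.py <<'E'
B=np.array([.494,-.0325,.028]); MY=9.15
def seam_tcp(zs,x=.004,h=.004,c=0.,lean=35.,nib=None):
    a=np.radians(MY); ex=np.array([np.cos(a),np.sin(a),0]); ez=np.array([-np.sin(a),np.cos(a),0]); Z=np.array([0,0,1.])
    Rt=down(MY-90)
    n=B+x*ex+h*Z+zs*ez
    n_tool=np.array([0,.066,.0972]) if nib is None else np.array(nib)
    l=np.radians(lean)
    return n-Rt@n_tool-c*(np.sin(l)*ex+np.cos(l)*Z),Rt
E
python3 -c "
from h import *
p,Rt=seam_tcp(.018,x=.012,h=.06);print(p);p[2]=max(p[2],.245)
go(p,Rt);snap('side','s8')
import cv2
a=cv2.imread('pics/s8.png');cv2.imwrite('pics/s8z.png',cv2.resize(a[150:340,270:450],None,fx=3,fy=3,interpolation=cv2.INTER_CUBIC))"
```

```text
[ 0.5681 -0.0023  0.1852]
t 8.1333 at [ 0.5125 -0.2929  0.2374] dist mm 295.944569093529
dp [-7.3961  0.0352 -0.1899] rot [-0.0011 -0.0001 -0.3539]
```

View pics/s8z.png

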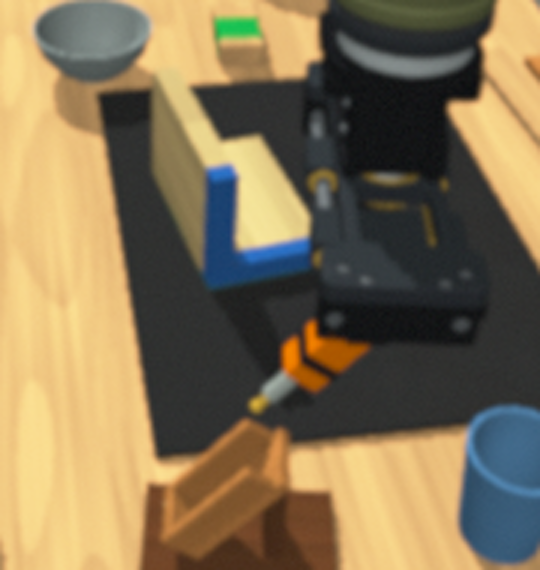

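```bash
cat >> h.py <<'E'
def proj(n,P):
    c=imaging.camera_info(n); T=np.linalg.inv(np.array(c['cam_to_world'])); q=T[:3,:3]@np.array(P)+T[:3,3]
    return c['fx']*q[0]/q[2]+c['cx'], c['fy']*q[1]/q[2]+c['cy']
def nibw(nib=(0,.066,.0972)):
    s=robot.sense(); return s['ee_pos']+s['tool_rot']@np.array(nib)
E
python3 -c "
from h import *
n=nibw();print(n,proj('side',n))
a=cv2.imread('pics/s8.png');d=np.load('pics/s8.npy')
hsv=cv2.cvtColor(a,cv2.COLOR_BGR2HSV)[275:295,345:370]
m=(hsv[...,0]>18)&(hsv[...,0]<32)&(hsv[...,1]>150)
v,u=np.nonzero(m);print(u+345,v+275,d[275:295,345:370][m])
W=world('side',d)[275:295,345:370][m];print(np.nanmedian(W,0))
"
```

```text
[ 0.447  -0.2796  0.1392] (np.float64(349.5389789996506), np.float64(284.42661561731944))
[355 356 354 355 356 357 353 354 355 356 357 358 353 354 355 356 357 354
 355 356 357 355] [282 282 283 283 283 283 284 284 284 284 284 284 285 285 285 285 285 286
 286 286 286 287] [0.876  0.6925 0.6949 0.6939 0.6905 0.69   0.8719 0.6918 0.6911 0.69
 0.6885 0.6889 0.8703 0.6897 0.6913 0.6902 0.6923 0.6936 0.6941 0.6924
 0.6952 0.8658]
[ 0.4578 -0.2841  0.1428]
```

Emit:
carry_out([
  {"dp": [-7.4,0.04,-0.19],"delta_rot": [0,0,-0.354],"fingers": 0},
  {"dp": [-7.4,0.04,-0.19],"delta_rot": [0,0,-0.354],"fingers": 0},
  {"dp": [-7.4,0.04,-0.19],"delta_rot": [0,0,-0.354],"fingers": 0},
  {"dp": [-7.4,0.04,-0.19],"delta_rot": [0,0,-0.354],"fingers": 0},
  {"dp": [-7.4,0.04,-0.19],"delta_rot": [0,0,-0.354],"fingers": 0},
  {"dp": [-7.4,0.04,-0.19],"delta_rot": [0,0,-0.354],"fingers": 0},
  {"dp": [-7.4,0.04,-0.19],"delta_rot": [0,0,-0.354],"fingers": 0},
  {"dp": [-7.4,0.04,-0.19],"delta_rot": [0,0,-0.354],"fingers": 0},
])

```text
time_s: 8.85
ee_pos: [0.5677, 0.0093, 0.2426]
tool_rot: [[0.172, -0.985, -0.003], [-0.985, -0.172, 0.005], [-0.005, 0.002, -1.0]]
ft_force: [-0.4, 1.5, -0.8]
width: 0.0237
```

```bash
cat > nib.py <<'E'
from h import *
import sys
f=sys.argv[1]
n=nibw(); u0,v0=[int(round(k)) for k in proj('side',n)]
print('pred',n,u0,v0)
p,d=snap('side',f); a=cv2.cvtColor(p,cv2.COLOR_RGB2BGR)
y0,y1,x0,x1=v0-20,v0+20,u0-25,u0+25
hsv=cv2.cvtColor(a,cv2.COLOR_BGR2HSV)[y0:y1,x0:x1]
m=(hsv[...,0]>18)&(hsv[...,0]<32)&(hsv[...,1]>165)
v,u=np.nonzero(m); W=world('side',d)[y0:y1,x0:x1][m]
print(len(u),(u+x0).mean(),(v+y0).mean(),np.nanmedian(W,0))
# orange handle
hs=cv2.cvtColor(a,cv2.COLOR_BGR2HSV); om=(hs[...,0]>4)&(hs[...,0]<17)&(hs[...,1]>190)&(hs[...,2]>120)
k=np.zeros_like(om);k[v0-70:v0+30,u0-30:u0+90]=1;Wo=world('side',d)[om&k]; Wo=Wo[np.isfinite(Wo).all(1)];print('orange',len(Wo),Wo.mean(0))
s=robot.sense(); print('nib in tool', s['tool_rot'].T@(np.nanmedian(W,0)-s['ee_pos']))
z=a[max(0,v0-90):v0+60,max(0,u0-80):u0+100]; cv2.imwrite(f'pics/{f}z.png',cv2.resize(z,None,fx=4,fy=4,interpolation=cv2.INTER_CUBIC))
E
python3 nib.py s9; python3 -c "
from h import *
p,Rt=seam_tcp(.018,x=.012,h=.06);go(p,Rt)"
```

```text
pred [ 0.5024 -0.0016  0.1456] 351 192
9 354.8888888888889 190.66666666666666 [ 0.5123 -0.0017  0.149 ]
orange 265 [0.5486 0.0049 0.2072]
nib in tool [-0.0015  0.0553  0.0937]
t 8.9 at [0.5674 0.0059 0.2425] dist mm 57.935489465586905
dp [0.2108 0.0118 1.4329] rot [0.0029 0.0027 0.0111]
```

View pics/s9z.png

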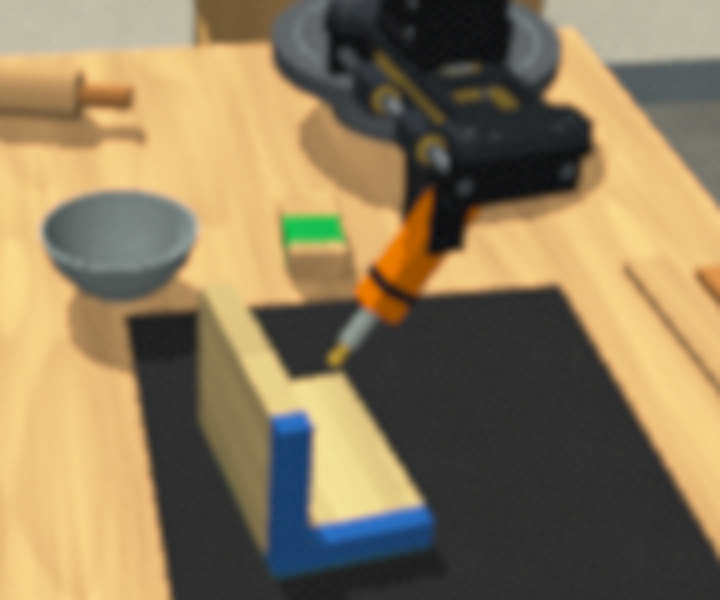

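```bash
python3 -c "
from h import *
s=robot.sense();Rt=s['tool_rot'];n=np.array([.5123,.001,.1465])
for L in (25,29,32,35,38):
    l=np.radians(L);ax=Rt@np.array([0,-np.sin(l),-np.cos(l)])
    a=np.array(proj('side',n));b=np.array(proj('side',n+.05*ax));d=b-a;print(L,a,d,np.degrees(np.arctan2(d[0],-d[1])))
print(np.degrees(np.arctan2(55,71)))
p,d=snap('top','t9')
n=nibw();print(proj('top',n),proj('top',[.5123,.001,.1465]))
a=cv2.imread('pics/t9.png');cv2.imwrite('pics/t9z.png',cv2.resize(a[140:220,260:360],None,fx=8,fy=7,interpolation=cv2.INTER_CUBIC))
a=cv2.imread('pics/s9.png')[150:220,335:395];cv2.imwrite('pics/s9zz.png',cv2.resize(a,None,fx=8,fy=8,interpolation=cv2.INTER_CUBIC))
"
```

```text
25 [354.672  190.9386] [  9.4704 -17.2654] 28.74564433240343
29 [354.672  190.9386] [ 10.6467 -16.9003] 32.20978188647985
32 [354.672  190.9386] [ 11.4915 -16.5722] 34.73827034823113
35 [354.672  190.9386] [ 12.3016 -16.1987] 37.2136178933262
38 [354.672  190.9386] [ 13.0747 -15.7813] 39.64168191420224
37.763077974032
(np.float64(315.60564311122425), np.float64(187.6502010672736)) (np.float64(312.0760733498193), np.float64(184.1557280550942))
```

View pics/t9z.png

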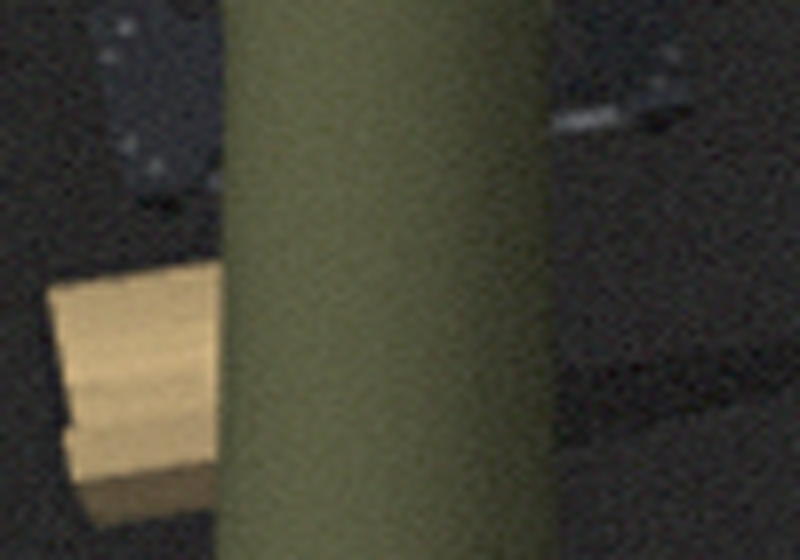

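View pics/s9zz.png

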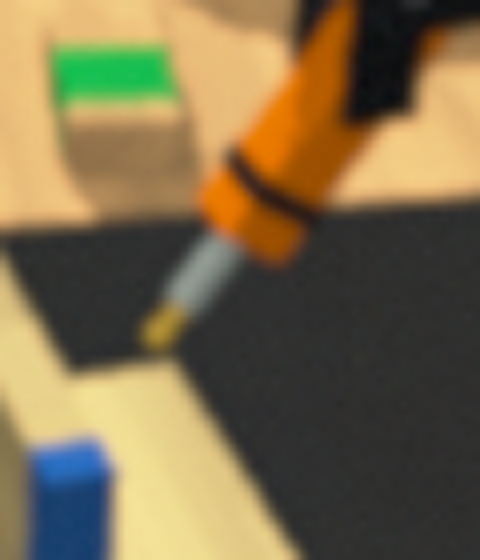

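```bash
cat >> h.py <<'E'
def ray_tool(n,u,v,s):
    c=imaging.camera_info(n); T=np.array(c['cam_to_world']); d=T[:3,:3]@np.array([(u-c['cx'])/c['fx'],(v-c['cy'])/c['fy'],1.]); o=T[:3,3]
    Rt=s['tool_rot']; od=Rt.T@(o-s['ee_pos']); dd=Rt.T@d; return od-dd*od[0]/dd[0]
E
python3 -c "
from h import *
s=robot.sense()
print(ray_tool('side',354.9,190.7,s), ray_tool('side',335+155/8,150+328/8,s))
p,Rt=seam_tcp(.018,x=.012,h=.034,nib=[0,.056,.099]);go(p,Rt)"
```

```text
[-0.      0.0568  0.0896] [0.     0.0581 0.0902]
t 8.95 at [0.5671 0.0018 0.2428] dist mm 82.43509671815575
dp [0.1048 0.2339 2.0449] rot [0.0032 0.0005 0.0066]
```

Emit:
carry_out([
  {"dp": [0.1,0.23,0.4],"delta_rot": [0,0,0.006],"fingers": 0},
  {"dp": [0.1,0.23,0.9],"delta_rot": [0,0,0.006],"fingers": 0},
  {"dp": [0.1,0.23,1.3],"delta_rot": [0,0,0.006],"fingers": 0},
  {"dp": [0.1,0.23,1.65],"delta_rot": [0,0,0.006],"fingers": 0},
  {"dp": [0.1,0.23,1.75],"delta_rot": [0,0,0.006],"fingers": 0},
  {"dp": [0.1,0.23,1.75],"delta_rot": [0,0,0.006],"fingers": 0},
  {"dp": [0.1,0.23,1.75],"delta_rot": [0,0,0.006],"fingers": 0},
  {"dp": [0.1,0.23,1.75],"delta_rot": [0,0,0.006],"fingers": 0},
])

```text
time_s: 9.62
ee_pos: [0.5599, -0.0081, 0.1757]
tool_rot: [[0.152, -0.988, 0.001], [-0.988, -0.152, 0.0], [0.0, -0.001, -1.0]]
ft_force: [-0.0, 0.0, -0.0]
width: 0.0236
```

```bash
python3 -c "
from h import *
s=robot.sense();print(s['ee_pos'],s['ft_force'],np.abs(s['joint_velocities']).max())
p,d=snap('side','s10')
s=robot.sense();print(s['ee_pos'],np.abs(s['joint_velocities']).max()); print(proj('side',nibw()))
a=cv2.imread('pics/s10.png')[160:260,310:410];cv2.imwrite('pics/s10z.png',cv2.resize(a,None,fx=6,fy=6,interpolation=cv2.INTER_CUBIC))
p,Rt=seam_tcp(.018,x=.012,h=.034,nib=[0,.056,.099]);go(p,Rt)
"
```

```text
[ 0.5599 -0.0081  0.1757] [-0.0446  0.026  -0.0041] 0.40098272209606345
[ 0.5599 -0.0078  0.1758] 0.35322878255880064
(np.float64(347.80695447507503), np.float64(218.34193171692687))
t 9.6667 at [ 0.5599 -0.0078  0.1758] dist mm 15.41814506714516
dp [-0.1029  0.0267  0.3705] rot [-0.0017 -0.0001 -0.0064]
```

View pics/s10z.png

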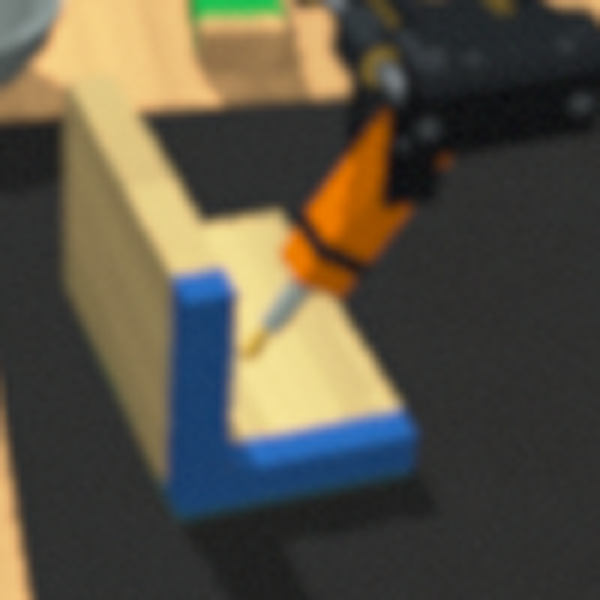

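```bash
python3 -c "
from h import *
s=robot.sense()
print(ray_tool('side',351.2,217.6,s))
for L in(28,30,32,35):
  l=np.radians(L);print(L,proj('side',nibw((0,.115*np.sin(l),.003+.115*np.cos(l)))))
"
```

```text
[0.     0.0571 0.0969]
28 (np.float64(352.2428275378239), np.float64(219.77944961641037))
30 (np.float64(350.9495632752288), np.float64(219.423613250521))
32 (np.float64(349.6796273901573), np.float64(219.0233489152077))
35 (np.float64(347.8217030050771), np.float64(218.33994920796115))
```

```bash
python3 -c "
from h import *
print(proj('side',B))
a=cv2.imread('pics/s10.png')[205:250,330:390];cv2.imwrite('pics/s10y.png',cv2.resize(a,None,fx=12,fy=12,interpolation=cv2.INTER_CUBIC))
ex=np.array([np.cos(.16),np.sin(.16),0])
for P in (B,B+ex*.085,B+[0,0,.095]): print(proj('side',P))
p,Rt=seam_tcp(.019,x=.012,h=.014,nib=[0,.0575,.099]);go(p,Rt)
"
```

```text
(np.float64(347.6908996067898), np.float64(237.56335617899288))
(np.float64(347.6908996067898), np.float64(237.56335617899288))
(np.float64(378.8052423821309), np.float64(231.24681774372723))
(np.float64(349.3524620878496), np.float64(207.65004267469865))
t 9.6667 at [ 0.5599 -0.0078  0.1758] dist mm 35.19989164636691
dp [-0.1282 -0.0098  0.8706] rot [-0.0017 -0.0001 -0.0064]
```

View pics/s10y.png

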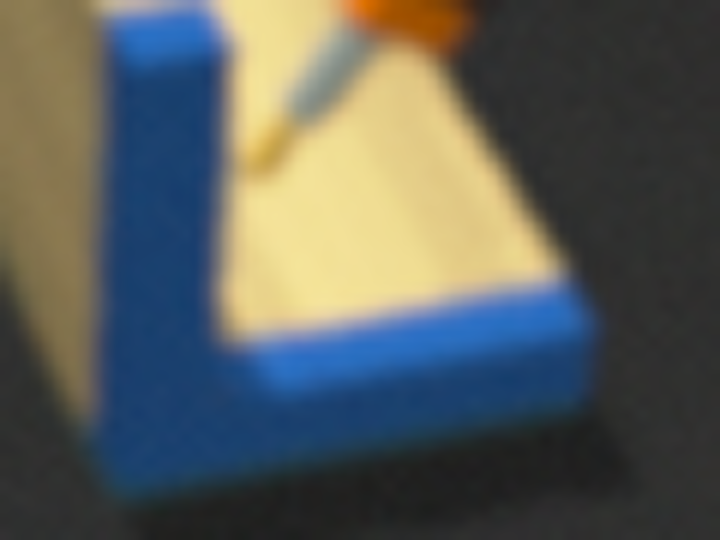

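Emit:
carry_out([
  {"dp": [-0.13,-0.01,0.3],"delta_rot": [0,0,-0.006],"fingers": 0},
  {"dp": [-0.13,-0.01,0.6],"delta_rot": [0,0,-0.006],"fingers": 0},
  {"dp": [-0.13,-0.01,0.87],"delta_rot": [0,0,-0.006],"fingers": 0},
  {"dp": [-0.13,-0.01,0.87],"delta_rot": [0,0,-0.006],"fingers": 0},
  {"dp": [-0.13,-0.01,0.87],"delta_rot": [0,0,-0.006],"fingers": 0},
  {"dp": [-0.13,-0.01,0.87],"delta_rot": [0,0,-0.006],"fingers": 0},
])

```text
time_s: 10.17
ee_pos: [0.559, -0.0024, 0.14]
tool_rot: [[0.159, -0.987, -0.0], [-0.987, -0.159, -0.0], [0.0, 0.0, -1.0]]
ft_force: [-0.3, 0.0, -0.5]
width: 0.0233
```

```bash
python3 -c "
from h import *
s=robot.sense();print(s['ft_force'])
p,d=snap('side','s11')
a=cv2.imread('pics/s11.png')[205:250,330:390];cv2.imwrite('pics/s11y.png',cv2.resize(a,None,fx=12,fy=12,interpolation=cv2.INTER_CUBIC))
p,Rt=seam_tcp(.019,x=.004,h=.004,c=.003,lean=30,nib=[0,.0575,.099]);go(p,Rt)
"
```

```text
[-0.315  0.037 -0.525]
t 10.2167 at [ 0.5593 -0.0024  0.1403] dist mm 15.089108460987864
dp [0.0095 0.2307 0.2983] rot [-0.0006 -0.0002 -0.    ]
```

View pics/s11y.png

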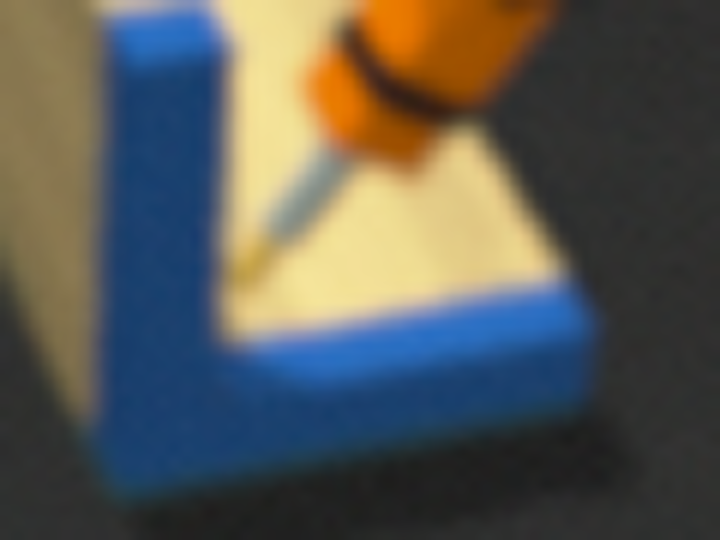

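Emit:
carry_out([
  {"dp": [0.01,0.03,0.06],"delta_rot": [0,0,0],"fingers": 0},
  {"dp": [0.01,0.07,0.12],"delta_rot": [0,0,0],"fingers": 0},
  {"dp": [0.01,0.11,0.18],"delta_rot": [0,0,0],"fingers": 0},
  {"dp": [0.01,0.15,0.23],"delta_rot": [0,0,0],"fingers": 0},
  {"dp": [0.01,0.19,0.27],"delta_rot": [0,0,0],"fingers": 0},
  {"dp": [0.01,0.23,0.3],"delta_rot": [0,0,0],"fingers": 0},
  {"dp": [0.01,0.23,0.3],"delta_rot": [0,0,0],"fingers": 0},
  {"dp": [0.01,0.23,0.3],"delta_rot": [0,0,0],"fingers": 0},
])

```text
time_s: 10.88
ee_pos: [0.55, -0.0041, 0.1283]
tool_rot: [[0.159, -0.987, 0.0], [-0.987, -0.159, 0.0], [-0.0, -0.0, -1.0]]
ft_force: [-0.0, 0.9, 0.2]
width: 0.0235
```

```bash
python3 -c "
from h import *
s=robot.sense();print(s['ft_force'],s['wrist_torque'])
p,d=snap('side','s12')
s=robot.sense();print(s['ft_force'],s['wrist_torque'])
a=cv2.imread('pics/s12.png')[195:240,330:390];cv2.imwrite('pics/s12y.png',cv2.resize(a,None,fx=12,fy=12,interpolation=cv2.INTER_CUBIC))
p,Rt=seam_tcp(.019,x=.004,h=.004,c=.003,lean=30,nib=[0,.0575,.099]);go(p,Rt)
"
```

```text
[-0.0447  0.928   0.184 ] [-0.0138  0.2299 -0.0012]
[-0.3193 -0.5846  0.0491] [-0.0052  0.2328  0.0048]
t 10.9333 at [ 0.55   -0.0041  0.1283] dist mm 0.23738615722895556
dp [ 0.0042 -0.0039 -0.0016] rot [-0.0004  0.0001  0.0001]
```

View pics/s12y.png

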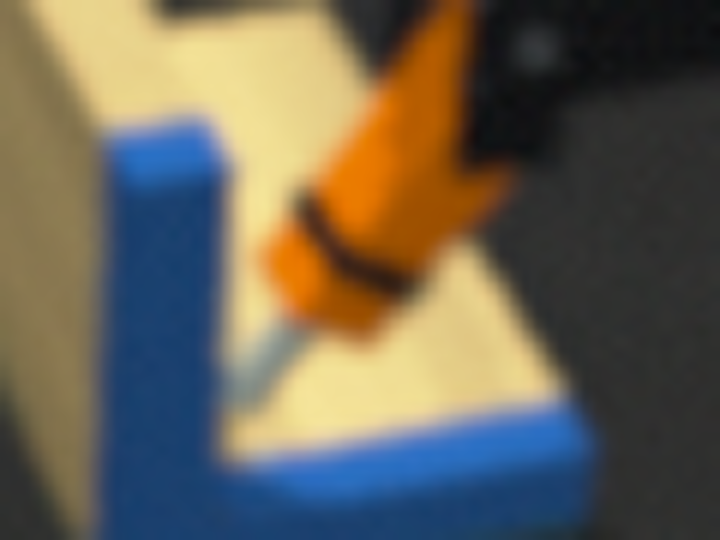

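```bash
cat > ft.py <<'E'
from h import *
F=[];T=[]
for i in range(6):
    s=robot.sense();F.append(s['ft_force']);T.append(s['wrist_torque']);imaging.snapshot('side')
print('F',np.mean(F,0),np.std(F,0),'T',np.mean(T,0),np.std(T,0))
E
python3 ft.py; python3 -c "
from h import *
s=robot.sense();print(s['ee_pos'],s['tool_rot'],s['effort'])"
```

```text
F [-0.1825  0.1321  0.722 ] [0.3424 0.4182 0.5467] T [-0.0333  0.2333  0.0024] [0.0329 0.0159 0.021 ]
[ 0.55   -0.004   0.1282] [[ 0.1591 -0.9873  0.0001]
 [-0.9873 -0.1591  0.0001]
 [-0.0001 -0.0002 -1.    ]] [  0.0477 -34.5921   3.8634 -28.1843  -0.0103  -0.1412   0.0059]
```

```bash
python3 -c "
from h import *
a=np.radians(MY); ex=np.array([np.cos(a),np.sin(a),0]); ez=np.array([-np.sin(a),np.cos(a),0])
for x,h in((.004,.004),(0.004,.008),(.008,.004)):
  u,v=proj('side',B+x*ex+[0,0,h]+.019*ez);print(x,h,u,v,((u-330)*12+6,(v-195)*12+6))
u,v=proj('side',B+.005*ex);print(((u-330)*12+6,(v-195)*12+6))
l=np.radians(30)
for k in(.0,.01,.02,.03,.036,.04):
  u,v=proj('side',nibw((0,.0575,.099))+k*(np.sin(l)*ex+np.cos(l)*np.array([0,0,1])));print(k,((u-330)*12+6,(v-195)*12+6))
"
```

```text
0.004 0.004 346.73170599251523 231.3160337960856 (np.float64(206.78047191018277), np.float64(441.79240555302727))
0.004 0.008 346.7944475107389 230.12857854569782 (np.float64(207.53337012886686), np.float64(427.54294254837384))
0.008 0.004 348.2064678277785 231.02327408160656 (np.float64(224.47761393334213), np.float64(438.2792889792787))
(np.float64(240.69174456267797), np.float64(512.217755930251))
0.0 (np.float64(198.43123273034826), np.float64(452.7648099398963))
0.01 (np.float64(222.2277717979864), np.float64(417.547694709551))
0.02 (np.float64(246.22055751108337), np.float64(382.0401489797496))
0.03 (np.float64(270.4120275481521), np.float64(346.23856516685373))
0.036 (np.float64(285.023307273397), np.float64(324.61495341876764))
0.04 (np.float64(294.8046601284036), np.float64(310.13927568998736))
```

Emit:
carry_out([
  {"dp": [0,0.01,0.02],"delta_rot": [0,0,0],"fingers": 0},
  {"dp": [0,0.02,0.035],"delta_rot": [0,0,0],"fingers": 0},
  {"dp": [0,0.02,0.035],"delta_rot": [0,0,0],"fingers": 0},
])

```text
time_s: 11.48
ee_pos: [0.549, -0.0042, 0.1265]
tool_rot: [[0.159, -0.987, -0.0], [-0.987, -0.159, 0.0], [-0.0, 0.0, -1.0]]
ft_force: [0.6, 0.8, 1.2]
width: 0.0238
```

```bash
python3 ft.py; python3 -c "
from h import *
p,Rt=seam_tcp(.019,x=.004,h=.004,c=.0045,lean=30,nib=[0,.0575,.099]);go(p,Rt)
p,Rt=seam_tcp(.149,x=.004,h=.004,c=.0045,lean=30,nib=[0,.0575,.099]);go(p,Rt)"
```

```text
F [-0.1696  0.4909  0.7301] [0.5269 0.5396 0.3191] T [-0.0358  0.2695  0.0004] [0.0279 0.0257 0.0159]
t 11.7833 at [ 0.5491 -0.0042  0.1267] dist mm 0.5401488700019882
dp [ 0.0043 -0.0078 -0.0102] rot [-0.      0.      0.0001]
t 11.7833 at [ 0.5491 -0.0042  0.1267] dist mm 129.83088675929145
dp [-3.2457 -0.0082 -0.0101] rot [-0.      0.      0.0001]
```

Emit:
carry_out([
  {"dp": [0,0.01,0.02],"delta_rot": [0,0,0],"fingers": 0},
  {"dp": [0,0.02,0.045],"delta_rot": [0,0,0],"fingers": 0},
  {"dp": [0,0.02,0.045],"delta_rot": [0,0,0],"fingers": 0},
])

```text
time_s: 12.03
ee_pos: [0.548, -0.0044, 0.1246]
tool_rot: [[0.159, -0.987, -0.001], [-0.987, -0.159, -0.0], [-0.0, 0.001, -1.0]]
ft_force: [-0.6, 1.4, 0.7]
width: 0.0236
```

```bash
python3 ft.py; python3 -c "
from h import *
p,d=snap('side','s13')
a=cv2.imread('pics/s13.png')[195:240,330:390];cv2.imwrite('pics/s13y.png',cv2.resize(a,None,fx=12,fy=12,interpolation=cv2.INTER_CUBIC))
l=np.radians(30);a=np.radians(MY);ex=np.array([np.cos(a),np.sin(a),0])
for k in(.0,.01,.02,.03,.036,.04):
  u,v=proj('side',nibw((0,.0575,.099))+k*(np.sin(l)*ex+np.cos(l)*np.array([0,0,1])));print(k,((u-330)*12+6,(v-195)*12+6))
"
```

```text
F [-0.6918  0.4345  1.5341] [0.4278 0.4843 0.5744] T [-0.0713  0.4412 -0.0196] [0.0195 0.0255 0.0359]
0.0 (np.float64(190.28422426947645), np.float64(465.91078442778394))
0.01 (np.float64(214.01097912930254), np.float64(430.8014098152065))
0.02 (np.float64(237.93310476428883), np.float64(395.40293769334187))
0.03 (np.float64(262.05302423259945), np.float64(359.7117825715791))
0.036 (np.float64(276.620939984856), np.float64(338.15508784058306))
0.04 (np.float64(286.3732008275781), np.float64(323.7242994217912))
```

View pics/s13y.png

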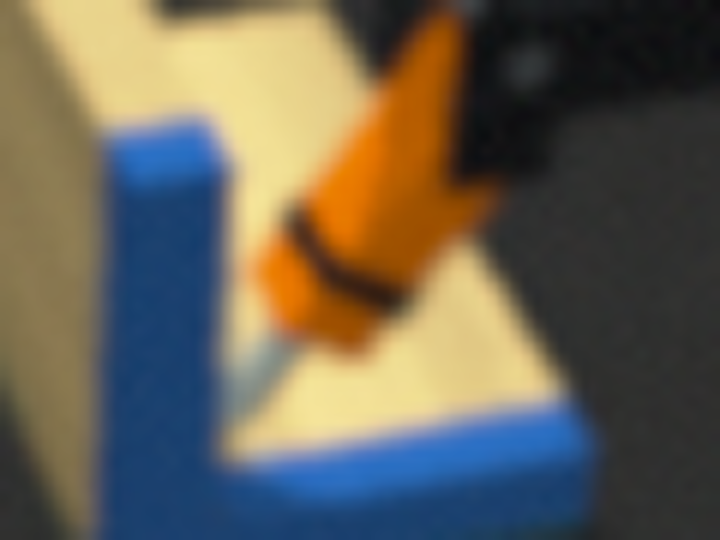

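Emit:
carry_out([
  {"dp": [0,0.025,-0.01],"delta_rot": [0,0,0],"fingers": 0},
  {"dp": [0,0.05,-0.025],"delta_rot": [0,0,0],"fingers": 0},
  {"dp": [0,0.075,-0.025],"delta_rot": [0,0,0],"fingers": 0},
  {"dp": [0,0.075,-0.025],"delta_rot": [0,0,0],"fingers": 0},
])

```text
time_s: 12.72
ee_pos: [0.5461, -0.0046, 0.1262]
tool_rot: [[0.159, -0.987, 0.002], [-0.987, -0.159, 0.0], [-0.0, -0.002, -1.0]]
ft_force: [2.6, 0.6, -0.1]
width: 0.0235
```

```bash
python3 ft.py; python3 -c "
from h import *
p,Rt=seam_tcp(.019,x=.004,h=.004,c=.0045,lean=30,nib=[0,.0575,.099]);go(p,Rt)"
```

```text
F [ 2.4581  0.4796 -0.7586] [0.2185 0.3248 0.5299] T [ 0.1276 -0.5962 -0.0266] [0.0418 0.0292 0.0393]
t 13.0167 at [ 0.5456 -0.0047  0.1259] dist mm 4.091205830290396
dp [ 0.0065 -0.0976 -0.0297] rot [-0.0005  0.0001  0.0001]
```

Emit:
carry_out([
  {"dp": [0,-0.015,0.01],"delta_rot": [0,0,0],"fingers": 0},
  {"dp": [-0.042,-0.03,0.02],"delta_rot": [0,0,0],"fingers": 0},
  {"dp": [-0.083,-0.03,0.02],"delta_rot": [0,0,0],"fingers": 0},
  {"dp": [-0.125,-0.03,0.02],"delta_rot": [0,0,0],"fingers": 0},
  {"dp": [-0.167,-0.03,0.02],"delta_rot": [0,0,0],"fingers": 0},
  {"dp": [-0.208,-0.03,0.02],"delta_rot": [0,0,0],"fingers": 0},
  {"dp": [-0.25,-0.03,0.02],"delta_rot": [0,0,0],"fingers": 0},
  {"dp": [-0.292,-0.03,0.02],"delta_rot": [0,0,0],"fingers": 0},
])

```text
time_s: 13.68
ee_pos: [0.5445, 0.007, 0.125]
tool_rot: [[0.159, -0.987, -0.0], [-0.987, -0.159, -0.0], [0.0, 0.0, -1.0]]
ft_force: [0.9, -0.9, -0.6]
width: 0.0238
```

```bash
cat > pos.py <<'E'
from h import *
s=robot.sense();p,Rt=seam_tcp(0,x=.004,h=.004,c=0,nib=[0,.0575,.099])
d=Rt.T@(s['ee_pos']-p)*1000
print('t',s['time_s'],'zs',-d[0],'y',d[1],'z',d[2],'F',s['ft_force'],'T',s['wrist_torque'])
E
python3 pos.py
```

```text
t 13.6833 zs 30.976231682500142 y 5.371716997577058 z 5.9698135282606755 F [ 0.9119 -0.9417 -0.6198] T [-0.4335  0.059   0.1009]
```

Emit:
carry_out([
  {"dp": [-0.042,0,0],"delta_rot": [0,0,0],"fingers": 0},
  {"dp": [-0.083,0,0],"delta_rot": [0,0,0],"fingers": 0},
  {"dp": [-0.125,0,0],"delta_rot": [0,0,0],"fingers": 0},
  {"dp": [-0.167,0,0],"delta_rot": [0,0,0],"fingers": 0},
  {"dp": [-0.208,0,0],"delta_rot": [0,0,0],"fingers": 0},
  {"dp": [-0.25,0,0],"delta_rot": [0,0,0],"fingers": 0},
  {"dp": [-0.292,0,0],"delta_rot": [0,0,0],"fingers": 0},
  {"dp": [-0.333,0,0],"delta_rot": [0,0,0],"fingers": 0},
])

```text
time_s: 14.35
ee_pos: [0.5426, 0.0202, 0.1251]
tool_rot: [[0.159, -0.987, 0.0], [-0.987, -0.159, 0.0], [-0.0, -0.0, -1.0]]
ft_force: [0.3, -1.6, 0.9]
width: 0.0234
```

```bash
python3 pos.py; python3 -c "
from h import *
p,d=snap('side','s14')
a=cv2.imread('pics/s14.png')[190:240,320:390];cv2.imwrite('pics/s14y.png',cv2.resize(a,None,fx=10,fy=10,interpolation=cv2.INTER_CUBIC))"
```

```text
t 14.35 zs 44.34752417543012 y 5.145981851047363 z 5.903103285618217 F [ 0.2921 -1.6341  0.9123] T [-0.4401  0.0568  0.0677]
```

View pics/s14y.png

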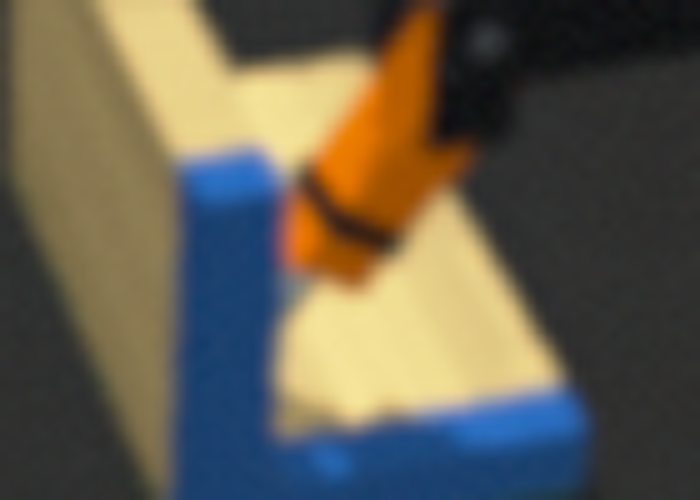

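Emit:
carry_out([
  {"dp": [-0.042,0,0],"delta_rot": [0,0,0],"fingers": 0},
  {"dp": [-0.083,0,0],"delta_rot": [0,0,0],"fingers": 0},
  {"dp": [-0.125,0,0],"delta_rot": [0,0,0],"fingers": 0},
  {"dp": [-0.167,0,0],"delta_rot": [0,0,0],"fingers": 0},
  {"dp": [-0.208,0,0],"delta_rot": [0,0,0],"fingers": 0},
  {"dp": [-0.25,0,0],"delta_rot": [0,0,0],"fingers": 0},
  {"dp": [-0.292,0,0],"delta_rot": [0,0,0],"fingers": 0},
  {"dp": [-0.333,0,0],"delta_rot": [0,0,0],"fingers": 0},
])

```text
time_s: 15.07
ee_pos: [0.5405, 0.0334, 0.1251]
tool_rot: [[0.159, -0.987, 0.0], [-0.987, -0.159, 0.0], [-0.0, -0.0, -1.0]]
ft_force: [0.9, -1.3, 0.9]
width: 0.0235
```

```bash
python3 pos.py
```

```text
t 15.0667 zs 57.68323152674228 y 5.081858513632054 z 5.871145224405683 F [ 0.864  -1.296   0.9318] T [-0.4443 -0.1489  0.1226]
```

Emit:
carry_out([
  {"dp": [-0.042,0,0],"delta_rot": [0,0,0],"fingers": 0},
  {"dp": [-0.083,0,0],"delta_rot": [0,0,0],"fingers": 0},
  {"dp": [-0.125,0,0],"delta_rot": [0,0,0],"fingers": 0},
  {"dp": [-0.167,0,0],"delta_rot": [0,0,0],"fingers": 0},
  {"dp": [-0.208,0,0],"delta_rot": [0,0,0],"fingers": 0},
  {"dp": [-0.25,0,0],"delta_rot": [0,0,0],"fingers": 0},
  {"dp": [-0.292,0,0],"delta_rot": [0,0,0],"fingers": 0},
  {"dp": [-0.333,0,0],"delta_rot": [0,0,0],"fingers": 0},
])

```text
time_s: 15.73
ee_pos: [0.5384, 0.0466, 0.1251]
tool_rot: [[0.159, -0.987, 0.0], [-0.987, -0.159, 0.0], [-0.0, -0.0, -1.0]]
ft_force: [2.2, -1.7, 0.4]
width: 0.0239
```

```bash
python3 pos.py; python3 -c "
from h import *
p,d=snap('side','s15')
a=cv2.imread('pics/s15.png')[140:270,290:430];cv2.imwrite('pics/s15y.png',cv2.resize(a,None,fx=4,fy=4,interpolation=cv2.INTER_CUBIC))"
```

```text
t 15.7333 zs 70.9974748395766 y 5.0828692080754285 z 5.901274736831913 F [ 2.2236 -1.6953  0.3694] T [-0.4222 -0.2775  0.07  ]
```

View pics/s15y.png

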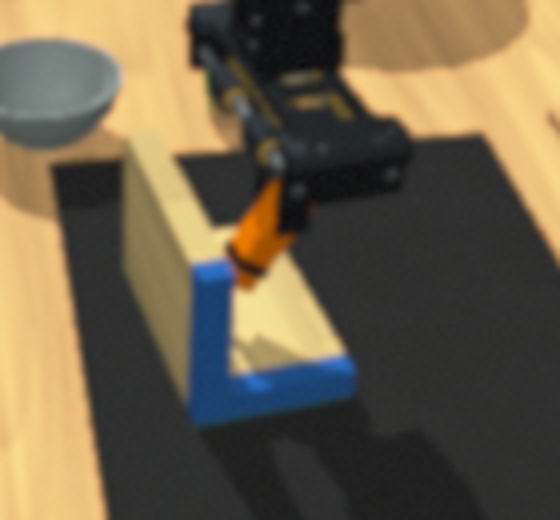

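Emit:
carry_out([
  {"dp": [-0.042,0,0],"delta_rot": [0,0,0],"fingers": 0},
  {"dp": [-0.083,-0.005,0],"delta_rot": [0,0,0],"fingers": 0},
  {"dp": [-0.125,-0.01,0],"delta_rot": [0,0,0],"fingers": 0},
  {"dp": [-0.167,-0.01,0],"delta_rot": [0,0,0],"fingers": 0},
  {"dp": [-0.208,-0.01,0],"delta_rot": [0,0,0],"fingers": 0},
  {"dp": [-0.25,-0.01,0],"delta_rot": [0,0,0],"fingers": 0},
  {"dp": [-0.292,-0.01,0],"delta_rot": [0,0,0],"fingers": 0},
  {"dp": [-0.333,-0.01,0],"delta_rot": [0,0,0],"fingers": 0},
])

```text
time_s: 16.45
ee_pos: [0.5366, 0.0598, 0.1251]
tool_rot: [[0.159, -0.987, 0.0], [-0.987, -0.159, 0.0], [-0.0, -0.0, -1.0]]
ft_force: [1.7, -1.0, 0.2]
width: 0.0236
```

```bash
python3 pos.py
```

```text
t 16.45 zs 84.31225327138176 y 4.7453271700689355 z 5.912889153233126 F [ 1.7121 -0.9873  0.1638] T [-0.4136 -0.2843  0.0636]
```

Emit:
carry_out([
  {"dp": [-0.042,0,0],"delta_rot": [0,0,0],"fingers": 0},
  {"dp": [-0.083,0,0],"delta_rot": [0,0,0],"fingers": 0},
  {"dp": [-0.125,0,0],"delta_rot": [0,0,0],"fingers": 0},
  {"dp": [-0.167,0,0],"delta_rot": [0,0,0],"fingers": 0},
  {"dp": [-0.208,0,0],"delta_rot": [0,0,0],"fingers": 0},
  {"dp": [-0.25,0,0],"delta_rot": [0,0,0],"fingers": 0},
  {"dp": [-0.292,0,0],"delta_rot": [0,0,0],"fingers": 0},
  {"dp": [-0.333,0,0],"delta_rot": [0,0,0],"fingers": 0},
])

```text
time_s: 17.12
ee_pos: [0.5346, 0.0729, 0.1251]
tool_rot: [[0.159, -0.987, 0.0], [-0.987, -0.159, 0.0], [0.0, -0.0, -1.0]]
ft_force: [2.2, -1.5, 0.2]
width: 0.0237
```

```bash
python3 pos.py
```

```text
t 17.1167 zs 97.57109577020722 y 4.692390100652528 z 5.89760916557433 F [ 2.2347 -1.4866  0.2144] T [-0.3978 -0.2977  0.0891]
```

Emit:
carry_out([
  {"dp": [-0.042,-0.005,0],"delta_rot": [0,0,0],"fingers": 0},
  {"dp": [-0.083,-0.01,0],"delta_rot": [0,0,0],"fingers": 0},
  {"dp": [-0.125,-0.015,0],"delta_rot": [0,0,0],"fingers": 0},
  {"dp": [-0.167,-0.015,0],"delta_rot": [0,0,0],"fingers": 0},
  {"dp": [-0.208,-0.015,0],"delta_rot": [0,0,0],"fingers": 0},
  {"dp": [-0.25,-0.015,0],"delta_rot": [0,0,0],"fingers": 0},
  {"dp": [-0.292,-0.015,0],"delta_rot": [0,0,0],"fingers": 0},
  {"dp": [-0.333,-0.015,0],"delta_rot": [0,0,0],"fingers": 0},
])

```text
time_s: 17.78
ee_pos: [0.5329, 0.0862, 0.1251]
tool_rot: [[0.159, -0.987, 0.0], [-0.987, -0.159, 0.0], [-0.0, -0.0, -1.0]]
ft_force: [0.7, -1.5, 0.2]
width: 0.0236
```

```bash
python3 pos.py
```

```text
t 17.7833 zs 110.95599997299814 y 4.177199847404601 z 5.901634562884728 F [ 0.7214 -1.4669  0.2274] T [-0.435  -0.1904  0.1306]
```

Emit:
carry_out([
  {"dp": [-0.042,0,0],"delta_rot": [0,0,0],"fingers": 0},
  {"dp": [-0.083,0,0],"delta_rot": [0,0,0],"fingers": 0},
  {"dp": [-0.125,0,0],"delta_rot": [0,0,0],"fingers": 0},
  {"dp": [-0.167,0,0],"delta_rot": [0,0,0],"fingers": 0},
  {"dp": [-0.208,0,0],"delta_rot": [0,0,0],"fingers": 0},
  {"dp": [-0.25,0,0],"delta_rot": [0,0,0],"fingers": 0},
  {"dp": [-0.292,0,0],"delta_rot": [0,0,0],"fingers": 0},
  {"dp": [-0.333,0,0],"delta_rot": [0,0,0],"fingers": 0},
])

```text
time_s: 18.45
ee_pos: [0.5309, 0.0993, 0.1251]
tool_rot: [[0.159, -0.987, 0.0], [-0.987, -0.159, 0.0], [-0.0, -0.0, -1.0]]
ft_force: [1.4, -1.0, 0.5]
width: 0.0237
```

```bash
python3 pos.py
```

```text
t 18.45 zs 124.24060637015323 y 4.104905980656777 z 5.884977206679659 F [ 1.4439 -1.0057  0.5399] T [-0.4244 -0.3282  0.0472]
```

```bash
python3 -c "
from h import *
p,d=snap('side','s16')
a=cv2.imread('pics/s16.png')[140:270,290:430];cv2.imwrite('pics/s16y.png',cv2.resize(a,None,fx=4,fy=4,interpolation=cv2.INTER_CUBIC))
b=cv2.imread('pics/s12.png').astype(int);print(np.abs(cv2.imread('pics/s16.png').astype(int)-b)[225:250,335:385].mean())"
```

```text
12.517066666666667
```

View pics/s16y.png

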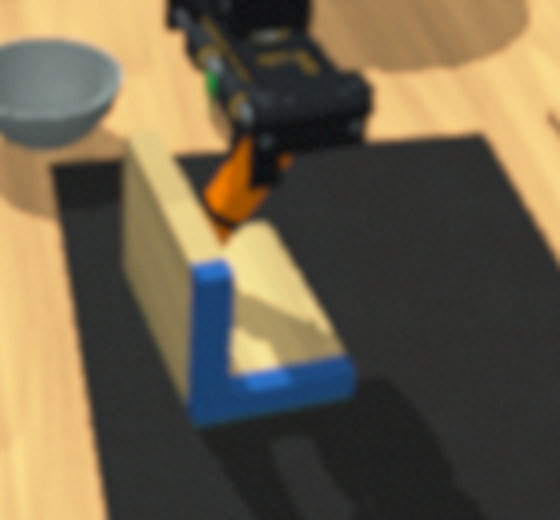

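Mould unmoved (same corners at (190,270), (352,362) as before). Continue to the plain end.

Emit:
carry_out([
  {"dp": [-0.042,-0.005,0],"delta_rot": [0,0,0],"fingers": 0},
  {"dp": [-0.083,-0.01,0],"delta_rot": [0,0,0],"fingers": 0},
  {"dp": [-0.125,-0.015,0],"delta_rot": [0,0,0],"fingers": 0},
  {"dp": [-0.167,-0.015,0],"delta_rot": [0,0,0],"fingers": 0},
  {"dp": [-0.208,-0.015,0],"delta_rot": [0,0,0],"fingers": 0},
  {"dp": [-0.25,-0.015,0],"delta_rot": [0,0,0],"fingers": 0},
  {"dp": [-0.292,-0.015,0],"delta_rot": [0,0,0],"fingers": 0},
  {"dp": [-0.333,-0.015,0],"delta_rot": [0,0,0],"fingers": 0},
])

```text
time_s: 19.17
ee_pos: [0.5293, 0.1125, 0.1251]
tool_rot: [[0.159, -0.987, 0.0], [-0.987, -0.159, 0.0], [-0.0, -0.0, -1.0]]
ft_force: [1.5, -1.2, 0.2]
width: 0.0237
```

```bash
python3 pos.py
```

```text
t 19.1667 zs 137.57880064019866 y 3.580310245481069 z 5.913285048146255 F [ 1.4839 -1.1742  0.238 ] T [-0.4074 -0.2386  0.0775]
```

Emit:
carry_out([
  {"dp": [-0.042,0,0],"delta_rot": [0,0,0],"fingers": 0},
  {"dp": [-0.083,0,0],"delta_rot": [0,0,0],"fingers": 0},
  {"dp": [-0.125,0,0],"delta_rot": [0,0,0],"fingers": 0},
  {"dp": [-0.167,0,0],"delta_rot": [0,0,0],"fingers": 0},
  {"dp": [-0.208,0,0],"delta_rot": [0,0,0],"fingers": 0},
  {"dp": [-0.25,0,0],"delta_rot": [0,0,0],"fingers": 0},
  {"dp": [-0.292,0,0],"delta_rot": [0,0,0],"fingers": 0},
  {"dp": [-0.333,0,0],"delta_rot": [0,0,0],"fingers": 0},
])

```text
time_s: 19.83
ee_pos: [0.5273, 0.1257, 0.1251]
tool_rot: [[0.159, -0.987, 0.0], [-0.987, -0.159, -0.0], [0.0, -0.0, -1.0]]
ft_force: [2.1, -1.3, 0.4]
width: 0.0237
```

```bash
python3 pos.py
```

```text
t 19.8333 zs 150.87829336604838 y 3.497158921252602 z 5.893326544296141 F [ 2.146  -1.2866  0.3503] T [-0.3799 -0.3012  0.0887]
```

Emit:
carry_out([
  {"dp": [-0.042,0,0],"delta_rot": [0,0,0],"fingers": 0},
  {"dp": [-0.083,0,0],"delta_rot": [0,0,0],"fingers": 0},
  {"dp": [-0.125,0,0],"delta_rot": [0,0,0],"fingers": 0},
  {"dp": [-0.167,0,0],"delta_rot": [0,0,0],"fingers": 0},
  {"dp": [-0.208,0,0],"delta_rot": [0,0,0],"fingers": 0},
  {"dp": [-0.25,0,0],"delta_rot": [0,0,0],"fingers": 0},
  {"dp": [-0.275,0,0],"delta_rot": [0,0,0],"fingers": 0},
  {"dp": [-0.275,0,0],"delta_rot": [0,0,0],"fingers": 0},
])

```text
time_s: 20.5
ee_pos: [0.5254, 0.1369, 0.1251]
tool_rot: [[0.159, -0.987, 0.0], [-0.987, -0.159, 0.001], [-0.001, -0.0, -1.0]]
ft_force: [2.4, -0.4, -0.8]
width: 0.0236
```

```bash
python3 pos.py
```

```text
t 20.5 zs 162.282757685009 y 3.5170855055363623 z 5.887888964283605 F [ 2.4379 -0.4204 -0.7619] T [-0.1585 -0.4548  0.0387]
```

Emit:
carry_out([
  {"dp": [0,-0.06,-0.08],"delta_rot": [0,0,0],"fingers": 0},
  {"dp": [0,-0.2,-0.3],"delta_rot": [0,0,0],"fingers": 0},
  {"dp": [0,-0.45,-0.8],"delta_rot": [0,0,0],"fingers": 0},
  {"dp": [0,-0.5,-1.4],"delta_rot": [0,0,0],"fingers": 0},
  {"dp": [0,-0.5,-2.1],"delta_rot": [0,0,0],"fingers": 0},
  {"dp": [0,-0.5,-2.8],"delta_rot": [0,0,0],"fingers": 0},
  {"dp": [0,-0.5,-3.0],"delta_rot": [0,0,0],"fingers": 0},
  {"dp": [0,-0.5,-3.0],"delta_rot": [0,0,0],"fingers": 0},
])

```text
time_s: 21.17
ee_pos: [0.5465, 0.1401, 0.2481]
tool_rot: [[0.159, -0.987, 0.004], [-0.987, -0.159, 0.003], [-0.002, -0.004, -1.0]]
ft_force: [-0.2, 0.6, -1.4]
width: 0.0241
```

```bash
python3 nib.py s17; python3 -c "
from h import *
go([0.5125,-0.2929,0.245],down(-101.1))"
```

```text
pred [0.4817 0.1299 0.1506] 334 163
0 nan nan [nan nan nan]
orange 211 [0.5305 0.1318 0.2175]
nib in tool [nan nan nan]
t 21.2167 at [0.5454 0.1399 0.2458] dist mm 434.03010204007774
dp [10.5506  2.5345  0.0073] rot [-0.0008  0.0012  0.3536]nib.py:11: RuntimeWarning: Mean of empty slice.
  print(len(u),(u+x0).mean(),(v+y0).mean(),np.nanmedian(W,0))
  ret = ret.dtype.type(ret / rcount)
  return np.nanmean(a, axis, out=out, keepdims=keepdims)
```

View pics/s17z.png

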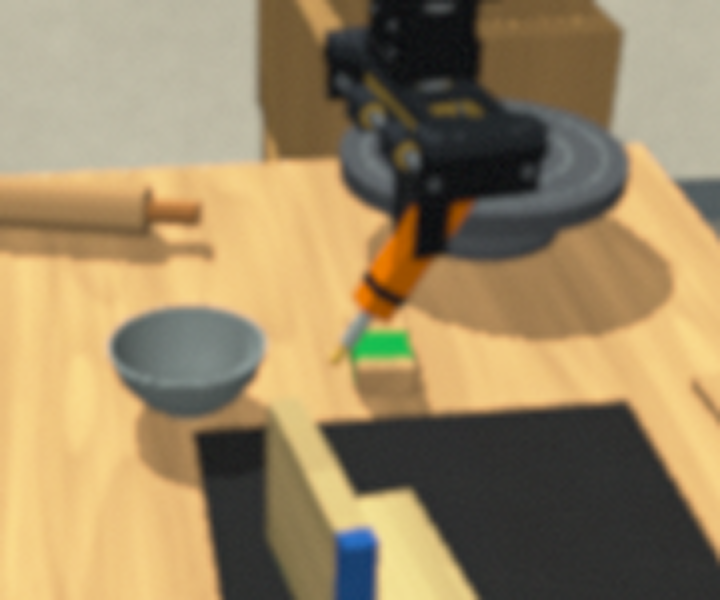

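Emit:
carry_out([
  {"dp": [10.55,2.53,0],"delta_rot": [0,0,0.354],"fingers": 0},
  {"dp": [10.55,2.53,0],"delta_rot": [0,0,0.354],"fingers": 0},
  {"dp": [10.55,2.53,0],"delta_rot": [0,0,0.354],"fingers": 0},
  {"dp": [10.55,2.53,0],"delta_rot": [0,0,0.354],"fingers": 0},
  {"dp": [10.55,2.53,0],"delta_rot": [0,0,0.354],"fingers": 0},
  {"dp": [10.55,2.53,0],"delta_rot": [0,0,0.354],"fingers": 0},
  {"dp": [10.55,2.53,0],"delta_rot": [0,0,0.354],"fingers": 0},
  {"dp": [10.55,2.53,0],"delta_rot": [0,0,0.354],"fingers": 0},
])

```text
time_s: 21.88
ee_pos: [0.5183, -0.194, 0.2431]
tool_rot: [[-0.193, -0.981, -0.003], [-0.981, 0.193, 0.002], [-0.001, 0.003, -1.0]]
ft_force: [0.7, -0.2, -1.5]
width: 0.0237
```

Emit:
carry_out([
  {"dp": [0,0,0],"delta_rot": [0,0,0],"fingers": 0},
])

```text
time_s: 21.97
ee_pos: [0.5159, -0.2032, 0.2437]
tool_rot: [[-0.206, -0.978, -0.003], [-0.978, 0.206, -0.005], [0.006, 0.002, -1.0]]
ft_force: [-0.1, -0.9, 0.3]
width: 0.0235
```

```bash
python3 -c "
from h import *
go([0.5125,-0.2929,0.245],down(-101.1))"
```

```text
t 21.9667 at [ 0.5159 -0.2032  0.2437] dist mm 89.82063607496539
dp [ 2.213  -0.3805 -0.0192] rot [ 0.0024 -0.0059 -0.0141]
```

Emit:
carry_out([
  {"dp": [0.6,-0.1,0],"delta_rot": [0,0,-0.014],"fingers": 0},
  {"dp": [1.2,-0.2,0],"delta_rot": [0,0,-0.014],"fingers": 0},
  {"dp": [1.8,-0.3,0],"delta_rot": [0,0,-0.014],"fingers": 0},
  {"dp": [2.2,-0.38,0],"delta_rot": [0,0,-0.014],"fingers": 0},
  {"dp": [2.2,-0.38,0],"delta_rot": [0,0,-0.014],"fingers": 0},
  {"dp": [2.2,-0.38,0],"delta_rot": [0,0,-0.014],"fingers": 0},
  {"dp": [2.2,-0.38,0],"delta_rot": [0,0,-0.014],"fingers": 0},
  {"dp": [2.2,-0.38,0],"delta_rot": [0,0,-0.014],"fingers": 0},
])

```text
time_s: 22.63
ee_pos: [0.5182, -0.2802, 0.2441]
tool_rot: [[-0.177, -0.984, -0.001], [-0.984, 0.177, 0.002], [-0.001, 0.001, -1.0]]
ft_force: [-0.5, -0.5, -1.4]
width: 0.0241
```

```bash
python3 nib.py s18; python3 -c "
from h import *
go([0.5125,-0.2929,0.245],down(-101.1))"
```

```text
pred [ 0.4531 -0.2683  0.147 ] 352 277
15 357.1333333333333 276.53333333333336 [ 0.4621 -0.2721  0.1493]
orange 308 [ 0.4952 -0.2749  0.1917]
nib in tool [0.002  0.0566 0.0952]
t 22.6833 at [ 0.5183 -0.2803  0.2445] dist mm 13.839538222952688
dp [ 0.3347  0.0867 -0.0138] rot [0.0009 0.0011 0.0157]
```

View pics/s18z.png

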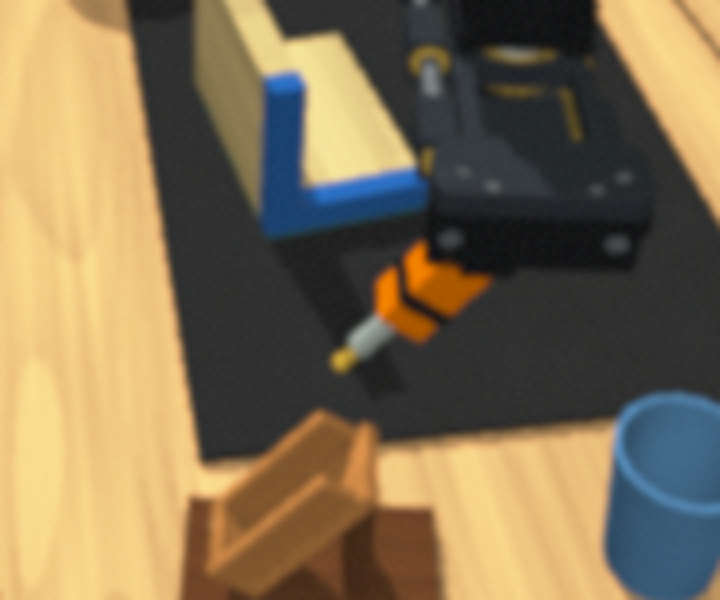

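```bash
cat >> h.py <<'E'
RY=-10.95
def rest_tcp(ax,perp,rot=-.08,nib=(0,.0572,.0985)):
    a=np.radians(RY); ex=np.array([np.cos(a),np.sin(a),0]); Z=np.array([0,0,1.]); l=np.radians(35)
    A=np.sin(l)*ex+np.cos(l)*Z; P=-np.cos(l)*ex+np.sin(l)*Z
    Rt=down(-101.1)@R.from_rotvec([rot,0,0]).as_matrix()
    n=np.array([.4085,-.2723,.036])+ax*A+perp*P
    return n-Rt@np.array(nib),Rt
E
python3 -c "
from h import *
for a,p in((.09,.008),(.05,.003),(.002,.002)):
  x,Rt=rest_tcp(a,p);print(x);go(x,Rt)
"
```

```text
[ 0.5164 -0.2934  0.2079]
t 22.6833 at [ 0.5183 -0.2803  0.2445] dist mm 38.82852221074326
dp [ 0.3295 -0.0127  0.913 ] rot [-0.0791  0.0005  0.0158]
[ 0.4979 -0.2898  0.1723]
t 22.6833 at [ 0.5183 -0.2803  0.2445] dist mm 75.57845914744348
dp [0.3244 0.4577 1.8043] rot [-0.0791  0.0005  0.0158]
[ 0.4717 -0.2847  0.1324]
t 22.6833 at [ 0.5183 -0.2803  0.2445] dist mm 121.43970156375165
dp [0.3167 1.1245 2.8022] rot [-0.0791  0.0005  0.0158]
```

Emit:
carry_out([
  {"dp": [0.33,0,0],"delta_rot": [-0.079,0,0.016],"fingers": 0},
  {"dp": [0.33,0,0],"delta_rot": [-0.079,0,0.016],"fingers": 0},
  {"dp": [0.33,0,0.3],"delta_rot": [-0.079,0,0.016],"fingers": 0},
  {"dp": [0.33,0,0.6],"delta_rot": [-0.079,0,0.016],"fingers": 0},
  {"dp": [0.33,0,0.9],"delta_rot": [-0.079,0,0.016],"fingers": 0},
  {"dp": [0.33,0,0.9],"delta_rot": [-0.079,0,0.016],"fingers": 0},
  {"dp": [0.33,0,0.9],"delta_rot": [-0.079,0,0.016],"fingers": 0},
])

```text
time_s: 23.27
ee_pos: [0.5149, -0.2942, 0.2082]
tool_rot: [[-0.195, -0.978, -0.078], [-0.981, 0.194, 0.016], [-0.001, 0.08, -0.997]]
ft_force: [-0.3, -0.6, -1.4]
width: 0.0243
```

```bash
python3 -c "
from h import *
p,d=snap('side','s19')
a=cv2.imread('pics/s19.png')[230:350,300:420];cv2.imwrite('pics/s19y.png',cv2.resize(a,None,fx=5,fy=5,interpolation=cv2.INTER_CUBIC))
for a,p in((.09,.008),(.05,.003),(.002,.002)):
  x,Rt=rest_tcp(a,p);go(x,Rt)
"
```

```text
t 23.3167 at [ 0.5154 -0.2947  0.2091] dist mm 2.0557552306688422
dp [-0.0373 -0.0219  0.0278] rot [-0.0014  0.0003 -0.0022]
t 23.3167 at [ 0.5154 -0.2947  0.2091] dist mm 41.02627989858862
dp [-0.0349  0.3779  0.9529] rot [-0.0014  0.0003 -0.0022]
t 23.3167 at [ 0.5154 -0.2947  0.2091] dist mm 88.82363265856584
dp [-0.0315  0.9654  1.9995] rot [-0.0014  0.0003 -0.0022]
```

View pics/s19y.png

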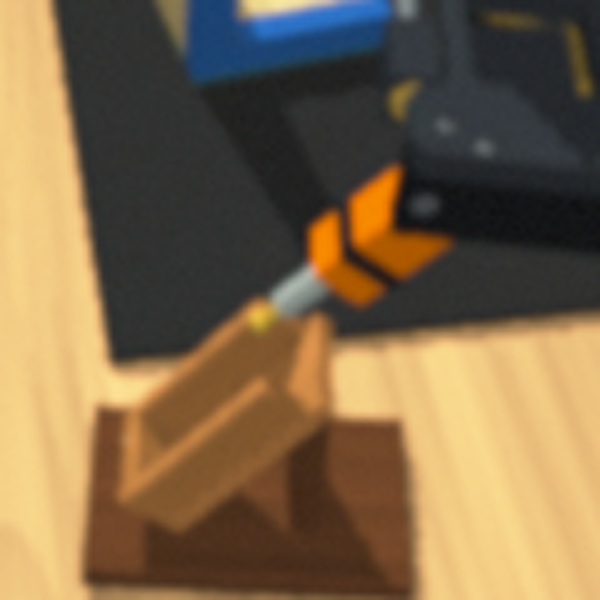

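Emit:
carry_out([
  {"dp": [-0.035,0.1,0.25],"delta_rot": [0,0,0],"fingers": 0},
  {"dp": [-0.035,0.2,0.5],"delta_rot": [0,0,0],"fingers": 0},
  {"dp": [-0.035,0.3,0.75],"delta_rot": [0,0,0],"fingers": 0},
  {"dp": [-0.035,0.38,0.95],"delta_rot": [0,0,0],"fingers": 0},
  {"dp": [-0.035,0.48,1.13],"delta_rot": [0,0,0],"fingers": 0},
  {"dp": [-0.035,0.58,1.3],"delta_rot": [0,0,0],"fingers": 0},
  {"dp": [-0.035,0.65,1.43],"delta_rot": [0,0,0],"fingers": 0},
  {"dp": [-0.035,0.65,1.43],"delta_rot": [0,0,0],"fingers": 0},
])

```text
time_s: 23.98
ee_pos: [0.4847, -0.2874, 0.1529]
tool_rot: [[-0.196, -0.977, -0.079], [-0.981, 0.195, 0.016], [-0.0, 0.081, -0.997]]
ft_force: [0.7, -0.1, -1.2]
width: 0.0237
```

```bash
python3 -c "
from h import *
p,d=snap('side','s20')
print(robot.sense()['ft_force'],robot.sense()['wrist_torque'])
a=cv2.imread('pics/s20.png')[230:350,300:420];cv2.imwrite('pics/s20y.png',cv2.resize(a,None,fx=5,fy=5,interpolation=cv2.INTER_CUBIC))
for a,p in((.05,.003),(.002,.002)):
  x,Rt=rest_tcp(a,p);go(x,Rt)
"
```

```text
[ 0.8766 -0.0463 -1.2582] [-0.0461  0.0994  0.0056]
t 24.0333 at [ 0.4855 -0.2877  0.1537] dist mm 22.48964437626063
dp [-0.0085 -0.2764 -0.4895] rot [-0.0004 -0.     -0.0027]
t 24.0333 at [ 0.4855 -0.2877  0.1537] dist mm 25.524299780246015
dp [-0.0052  0.31    0.5577] rot [-0.0004 -0.     -0.0027]
```

View pics/s20y.png

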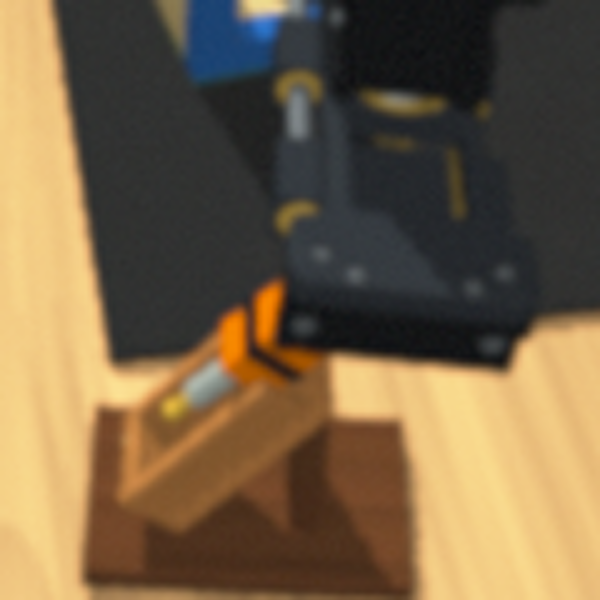

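In the channel, no notable force. Go the last ~25 mm slowly.

Emit:
carry_out([
  {"dp": [0,0.05,0.1],"delta_rot": [0,0,0],"fingers": 0},
  {"dp": [0,0.1,0.19],"delta_rot": [0,0,0],"fingers": 0},
  {"dp": [0,0.16,0.28],"delta_rot": [0,0,0],"fingers": 0},
  {"dp": [0,0.21,0.37],"delta_rot": [0,0,0],"fingers": 0},
  {"dp": [0,0.26,0.46],"delta_rot": [0,0,0],"fingers": 0},
  {"dp": [0,0.29,0.52],"delta_rot": [0,0,0],"fingers": 0},
  {"dp": [0,0.29,0.52],"delta_rot": [0,0,0],"fingers": 0},
  {"dp": [0,0.29,0.52],"delta_rot": [0,0,0],"fingers": 0},
])

```text
time_s: 24.7
ee_pos: [0.4731, -0.2853, 0.1343]
tool_rot: [[-0.195, -0.978, -0.077], [-0.981, 0.194, 0.015], [0.001, 0.079, -0.997]]
ft_force: [0.0, 0.3, -1.1]
width: 0.024
```

```bash
python3 -c "
from h import *
p,d=snap('side','s21')
print(robot.sense()['ft_force'],robot.sense()['wrist_torque'])
a=cv2.imread('pics/s21.png')[230:350,300:420];cv2.imwrite('pics/s21y.png',cv2.resize(a,None,fx=5,fy=5,interpolation=cv2.INTER_CUBIC))
for a,p in((.002,.002),):
  x,Rt=rest_tcp(a,p);go(x,Rt)
print(proj('side',[.4085,-.2723,.036]))
"
```

```text
[-0.0312 -0.0377 -0.7187] [-0.0375  0.0139 -0.0098]
t 24.75 at [ 0.4732 -0.2853  0.1344] dist mm 2.551606375743959
dp [-0.0062  0.0358  0.0524] rot [-0.0013 -0.0004 -0.0025]
(np.float64(327.4815107017177), np.float64(318.54091583212266))
```

View pics/s21y.png

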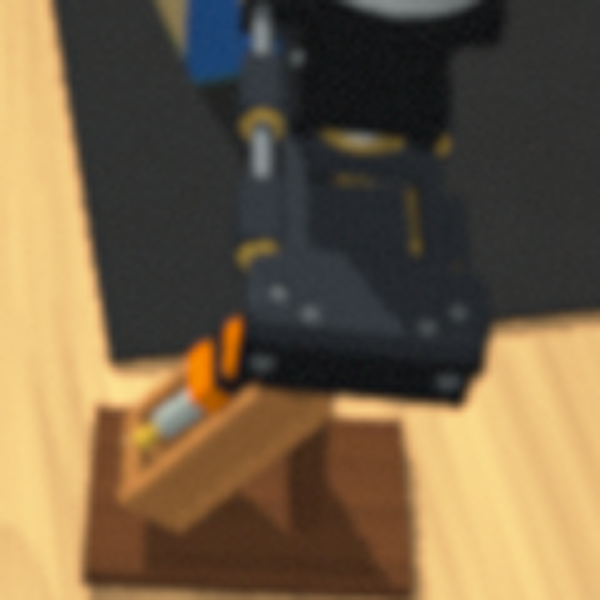

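Emit:
carry_out([
  {"dp": [0,0.02,0.03],"delta_rot": [0,0,0],"fingers": 0},
  {"dp": [0,0.03,0.05],"delta_rot": [0,0,0],"fingers": 0},
  {"dp": [0,0.03,0.05],"delta_rot": [0,0,0],"fingers": 0},
  {"dp": [0,0.03,0.05],"delta_rot": [0,0,0],"fingers": 0.3},
  {"dp": [0,0.03,0.05],"delta_rot": [0,0,0],"fingers": 0.4},
  {"dp": [0,0.03,0.05],"delta_rot": [0,0,0],"fingers": 0.5},
  {"dp": [0,0.03,0.05],"delta_rot": [0,0,0],"fingers": 0.7},
  {"dp": [0,0.03,0.05],"delta_rot": [0,0,0],"fingers": 0.8},
])

```text
time_s: 25.42
ee_pos: [0.4717, -0.285, 0.1324]
tool_rot: [[-0.195, -0.978, -0.078], [-0.981, 0.194, 0.015], [0.001, 0.079, -0.997]]
ft_force: [0.2, 0.1, 0.8]
width: 0.045
```

Emit:
carry_out([
  {"dp": [0,0,0],"delta_rot": [0,0,0],"fingers": 0.8},
  {"dp": [0,0,0],"delta_rot": [0,0,0],"fingers": 0.8},
  {"dp": [0,0,0],"delta_rot": [0,0,0],"fingers": 0.8},
  {"dp": [0,0,-0.4],"delta_rot": [0,0,0],"fingers": 0.8},
  {"dp": [0,0,-0.9],"delta_rot": [0,0,0],"fingers": 0.8},
  {"dp": [0,0,-1.6],"delta_rot": [0,0,0],"fingers": 0.8},
  {"dp": [0,0,-2.4],"delta_rot": [0,0,0],"fingers": 0.8},
  {"dp": [0,0,-3.0],"delta_rot": [0,0,0],"fingers": 0.8},
])

```text
time_s: 26.08
ee_pos: [0.4814, -0.2871, 0.2543]
tool_rot: [[-0.195, -0.978, -0.076], [-0.981, 0.195, 0.014], [0.001, 0.077, -0.997]]
ft_force: [1.0, -0.0, 0.8]
width: 0.0696
```

```bash
python3 -c "
from h import *
p,d=snap('side','s22')
a=cv2.imread('pics/s22.png')
cv2.imwrite('pics/s22y.png',cv2.resize(a[150:350,270:470],None,fx=3,fy=3,interpolation=cv2.INTER_CUBIC))
b=cv2.imread('pics/side0.png');print(np.abs(a.astype(int)-b)[270:350,314:390].mean())
s=robot.sense();print(s['time_s'],s['width'])
go([.60,-.05,.32],s['tool_rot'])
"
```

```text
18.041776315789473
26.1333 0.06983588409531905
t 26.1333 at [ 0.4836 -0.2884  0.2586] dist mm 272.35287359388917
dp [-6.4109 -1.5802 -1.6622] rot [0. 0. 0.]
```

View pics/s22y.png

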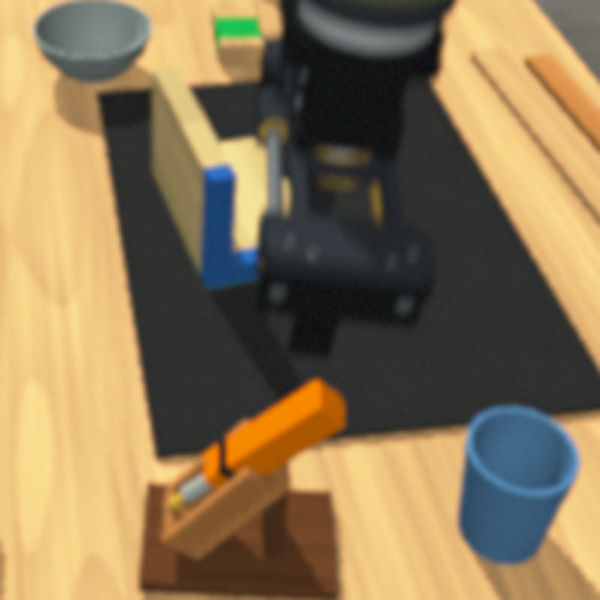

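Emit:
carry_out([
  {"dp": [0,0,-0.9],"delta_rot": [0,0,0],"fingers": 0.8},
  {"dp": [-0.8,-0.2,-1.66],"delta_rot": [0,0,0],"fingers": 0.8},
  {"dp": [-9.0,-2.0,-1.66],"delta_rot": [0,0,0],"fingers": 0.8},
  {"dp": [-9.0,-2.0,-1.66],"delta_rot": [0,0,0],"fingers": 0.8},
  {"dp": [-9.0,-2.0,-1.66],"delta_rot": [0,0,0],"fingers": 0.8},
  {"dp": [-9.0,-2.0,-1.66],"delta_rot": [0,0,0],"fingers": 0.8},
  {"dp": [-9.0,-2.0,-1.66],"delta_rot": [0,0,0],"fingers": 0.8},
  {"dp": [-9.0,-2.0,-1.66],"delta_rot": [0,0,0],"fingers": 0.8},
])

```text
time_s: 26.8
ee_pos: [0.5997, -0.0289, 0.3126]
tool_rot: [[-0.195, -0.978, -0.077], [-0.981, 0.194, 0.015], [0.0, 0.079, -0.997]]
ft_force: [-0.0, -0.4, 1.2]
width: 0.0695
```

Emit:
carry_out([
  {"dp": [0,0,0],"delta_rot": [0,0,0],"fingers": 0.8},
  {"dp": [0,0,0],"delta_rot": [0,0,0],"fingers": 0.8},
  {"dp": [0,0,0],"delta_rot": [0,0,0],"fingers": 0.8},
  {"dp": [0,0,0],"delta_rot": [0,0,0],"fingers": 0.8},
])

```text
time_s: 27.13
ee_pos: [0.5988, -0.0331, 0.3128]
tool_rot: [[-0.198, -0.977, -0.077], [-0.98, 0.197, 0.014], [0.001, 0.079, -0.997]]
ft_force: [-0.1, -0.5, 0.8]
width: 0.0699
```

```bash
python3 - <<'E'
from h import *
for n,box in(('top',(395,425,170,235)),('side',(320,395,270,350))):
    snap(n,n+'9')
    for k in '09':
        a=cv2.imread(f'pics/{n}{k}.png');W=world(n,np.load(f'pics/{n}{k}.npy'))
        hsv=cv2.cvtColor(a,cv2.COLOR_BGR2HSV)
        om=(hsv[...,0]>4)&(hsv[...,0]<17)&(hsv[...,1]>190)&(hsv[...,2]>120)
        mm=np.zeros_like(om); mm[box[2]:box[3],box[0]:box[1]]=1; om&=mm
        v,u=np.nonzero(om); q=W[om]; print(n,k,len(u),u.mean(),v.mean(),np.nanmedian(q,0))
        for nm,(x,y) in (dict(bowl=(206,227),rib=(203,177),beaker=(403,150)).items() if n=='top' else []):
            g=cv2.absdiff(cv2.imread('pics/top0.png'),cv2.imread('pics/top9.png')); print(nm,g[y-18:y+18,x-18:x+18].mean())
s=robot.sense();print(s['time_s'],s['ee_pos'],np.abs(s['joint_velocities']).max())
E
python3 mm.py top9
```

```text
top 0 207 407.7826086956522 197.57004830917873 [ 0.4693 -0.2827  0.131 ]
bowl 13.514917695473251
rib 4.104938271604938
beaker 8.135288065843621
top 9 222 406.97297297297297 197.88288288288288 [ 0.4695 -0.2809  0.127 ]
bowl 13.514917695473251
rib 4.104938271604938
beaker 8.135288065843621
side 0 766 362.5443864229765 293.5639686684073 [ 0.4712 -0.2931  0.1241]
side 9 712 362.73455056179773 294.436797752809 [ 0.4722 -0.2927  0.1202]
27.2333 [ 0.5988 -0.0331  0.313 ] 0.38830461808621647
board top 153 0.12431253871428738 ((461.1000671386719, 104.54342651367188), (23.253124237060547, 59.09242248535156), 9.279159545898438)
[[444.8615 131.8283]
 [454.3898  73.5091]
 [477.3387  77.2586]
 [467.8103 135.5777]]
green inner 435 0.02886270149942427 ((504.06463623046875, 102.02861022949219), (109.01341247558594, 77.14076232910156), 7.274159908294678)
[[445.1129 133.3871]
 [454.8803  56.8672]
 [563.0164  70.6702]
 [553.249  147.19  ]]
```

View pics/top9.png

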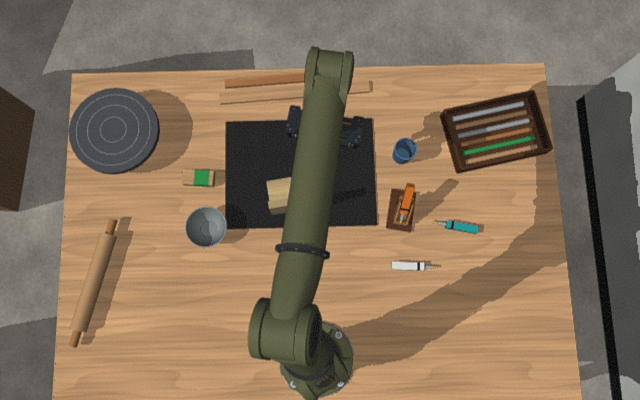

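View pics/side9.png

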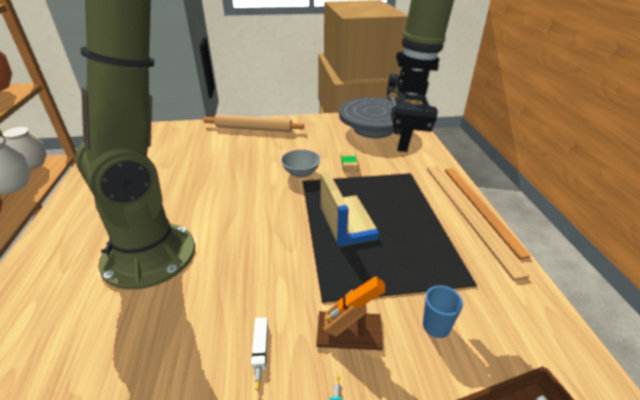

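```bash
python3 -c "
from workcell import robot
print(robot.job_done())"
```

```text
the job is handed in; nothing more can be done
None
```

I did the whole job in about 27 s of the 72 s allowed and handed it in. It gave no verdict.

- **Tipping:** I pushed the mould over onto its green face. It came to rest with the seam level and turned about 9° about the vertical from the robot's axes.
- **Seam run:** I ran the nib at about 2 cm/s from about 19 mm to about 162 mm from the blue end. It did not cover the first 19 mm or the last 8 mm. The wrist force showed 1–2.5 N against the upright board for most of the way.
- **Stylus:** It is back in its rest, nib down, and the gripper is clear of everything.

Last checks:
- **Position:** The handle is within about 1 pixel of its starting picture position in both views. The depth readings of its position put it about 4 mm lower.
- **Mould:** It lies where it fell.
- **Bystanders:** The bowl, beaker and banded block look unmoved by eye. My pixel check of them was muddied by changed shadows.

What disagreed or could not be confirmed:
- **Lean:** The stylus turned slightly in the grip, so it leaned about 30–31° along the seam instead of 35°. That is inside the 20–50° band. I turned it back by about 4.5° before laying it in the rest.
- **Seam contact:** During the run the nib was hidden behind the upright board, so contact there rests on force readings. Those were noisy by about 0.5 N, and the downward reading stayed near zero for much of the run, so pressure on the lower board is less certain than on the upright one.

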